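# Level the counting scale and load its check weights

## Task

The stockroom's counting scale has one short foot: push the wooden wedge shim under that low corner until the bubble of the level on the platform is centred between its two lines, and let go. Then lay every check weight that is on the bench flat and fully home in the platform recess that matches its outline and size, and finally press the white calibrate button on the indicator box all the way down. Leave the scale level on the shim, with the weights in place.

Things in the scene. Friction and masses are not known exactly. Their poses are not given: they have to be found in the camera images.
- scale_base: the fixed foot bar under the platform of the counting scale; origin below the platform's middle, at the table top (up to 2 mm higher or lower); z up, x and y along the platform's sides. The short foot is under the platform's corner at -x +y (near the robot, to its left), the level on top of the corner at +x -y
- pan: the scale's platform: aluminium plate 280 mm (x) by 340 mm (y), 24 mm thick, its underside 32 mm above scale_base's origin when level. It rocks on two pins about a diagonal (direction +x +y) through this origin, which lies on the underside, 64 mm in x and -64 mm in y from the middle. The -x +y corner hangs low by about 13 mm and can be lifted past level by about 12 mm
- low_foot (a point): middle of the underside of the short rubber foot (24 mm across, 12 mm tall), 25 mm in from the platform's -x edge and 15 mm in from its +y edge; about 6 mm clear of the table at first, 18 to 22 mm when level. The shim goes under it thin end first, from the open +y side, along the platform's -y
- bubble (a joint): the level's reading: distance of the pale bubble (15 mm long) from the middle of its green vial (94 mm long), in m. Positive, towards the +x -y corner: the short-footed corner is too low; negative: too high. About +0.025 at first; it changes by 1.8 mm per mm of lift at the foot, 0.33 mm per mm the shim is pushed. Centred: between the two black lines, within 0.004 of 0
- shim_tail (a point): the wooden wedge shim, 180 mm long, 40 mm wide; this point is the middle of its tail block (60 mm long, 25 mm high), half-way up and 30 mm from the thick end. Its x axis points along the shim to the thin end, 150 mm from this point; from the tail block the top slopes down over 120 mm to 3 mm at the thin end. z up. 100 g
- big_square_mid (a point): steel check weight: square weight, 60 x 60 mm, 26 mm thick, lying flat; this point is its centre, half-way up; x and y along its sides, z up. About 550 g. May be absent
- small_round_mid (a point): steel check weight: round weight, 48 mm in diameter, 26 mm thick, lying flat; this point is its centre, half-way up; x and y along its sides, z up. About 300 g. May be absent
- bar_mid (a point): steel check weight: oblong weight, 40 mm along its own x by 80 mm along its own y, 26 mm thick, lying flat; this point is its centre, half-way up; x and y along its sides, z up. About 500 g. May be absent
- big_round_mid (a point): steel check weight: round weight, 66 mm in diameter, 26 mm thick, lying flat; this point is its centre, half-way up; x and y along its sides, z up. About 550 g. May be absent
- small_square_mid (a point): steel check weight: square weight, 44 x 44 mm, 26 mm thick, lying flat; this point is its centre, half-way up; x and y along its sides, z up. About 300 g. May be absent
- big_square_recess (a point): centre of the floor of the recess for the square weight (60 mm), in the top of the platform, -75 mm in x and 105 mm in y from the platform's middle; same outline as its weight, 4 mm wider each way, 10 mm deep (so 16 mm of a seated weight stands proud); x, y along the platform's sides
- small_round_recess (a point): centre of the floor of the recess for the round weight (48 mm), in the top of the platform, -75 mm in x and 0 mm in y from the platform's middle; same outline as its weight, 4 mm wider each way, 10 mm deep (so 16 mm of a seated weight stands proud); x, y along the platform's sides
- bar_recess (a point): centre of the floor of the recess for the oblong weight (40 mm), in the top of the platform, -75 mm in x and -105 mm in y from the platform's middle; same outline as its weight, 4 mm wider each way, 10 mm deep (so 16 mm of a seated weight stands proud); x, y along the platform's sides. The oblong runs along the platform's y
- big_round_recess (a point): centre of the floor of the recess for the round weight (66 mm), in the top of the platform, 65 mm in x and 105 mm in y from the platform's middle; same outline as its weight, 4 mm wider each way, 10 mm deep (so 16 mm of a seated weight stands proud); x, y along the platform's sides
- small_square_recess (a point): centre of the floor of the recess for the square weight (44 mm), in the top of the platform, 65 mm in x and 0 mm in y from the platform's middle; same outline as its weight, 4 mm wider each way, 10 mm deep (so 16 mm of a seated weight stands proud); x, y along the platform's sides
- cal_top (a point): middle of the top of the white round calibrate button, 28 mm across, on the grey indicator box (80 x 80 x 40 mm, fixed; the button top is about 62 mm above the table); pressed downwards, about 5 N takes it fully down
- cal (a joint): travel of the calibrate button, m: 0 released, 0.006 fully pressed; it springs back

How it is judged:
By the outcome, as a careful person would: the job done as asked, in the order asked, and still so for the second after the job is handed in, with the robot touching nothing.
Of big_square, small_round, bar, big_round, small_square only 3 to 5 are there at a start; the rules pass over those that are not, and their reading is None.
At some moment in a run one of big_square, small_round, bar, big_round, small_square may be knocked a few centimetres aside while the robot is not near it.
Once in a run the grip may slacken for a moment while it holds something.
It also fails if it takes over 210 s, if anything falls off the work surface, if the arm or the gripper's body presses on something with over 40 N, if the wrist force passes 120 N, or if a joint passes its speed limit or range.

## Robot

A 6-joint arm with a two-finger parallel gripper is mounted at the origin on the work surface. World frame = base frame: x ahead of the robot, y to its left, z up, the work surface at z = 0. Lengths are in mm, angles in rad, forces in N, time in s.
With the tool pointing down it reaches from about 375 to 975 mm from the base axis. Payload 3.8 kg.
Tool frame: the origin (TCP) lies at the very end of the fingers, on their centre line; the grasp point (between the pads) lies 19 mm behind it; z points along the fingers, y is the line along which they close (so a half turn about z gives the same grasp; the last joint's range is limited). The gripper opens to 88 mm and grips with 3 to 60 N. Pads are 18 mm wide; open, the fingers measure 123 mm over their backs; the gripper's body (75 mm by 187 mm) begins 45 mm behind the grasp point.
Start: joints at [1.277, 0.264, 1.604, -0, 1.274, -0.037], TCP at [171.439, 652.86, 238.706] pointing down, gripper open.
Joint ranges: [-2.63, 2.63], [-0.94, 2.18], [0.31, 2.57], [-1.31, 4.45], [0, 2.66], [-2.55, 2.55]. Speed limits (rad/s): [2.57, 2.57, 3.14, 3.14, 3.14, 3.14].

## Interface

Orientations are given as a unit quaternion [x, y, z, w].
In Python, from plant import ctrl gives the robot as it stands.
- The arm moves only by the tool jog_arm, never from a script. Its argument "moves" is a list of rows, each a list of 3 entries, a list of its own where there are three numbers: the opening, from 0 (shut) to 1 (fully open), then the shift along the tool's x, y, z in cm, then the turn about the tool's z in degrees. In form: [[hand, [dx, dy, dz], yaw], ...]. A call has 1 to 12 rows; each row shifts and turns the commanded pose from where the row before left it, along the tool's axes as they then stand; what a row does not reach is not made up. A row lasts 1/8 s, in which the tool goes at most 62.5 mm and 10.7 degrees, less where a joint would pass 70% of its speed; a pose out of reach is approached as far as the arm can. A call with a gripper value outside its range is refused whole. The fingers move at their own pace and stop on an object; "grip_force" is the grip in N (left out, the last holds). Time passes only in rows, so rows that do not move let the fingers close. It gives the time, the measured TCP pose, the force, the opening and the grip force at its end, in the units of the state.
- ctrl.sense(): the state, without advancing time (a new reading comes with each control period).
- ctrl.capture(name): name is "scene" or "top" or "wrist"; returns the picture (400x640x3 uint8, red, green, blue); there is no depth.
- ctrl.camera_params(name): a dict with "vfov" (degrees; the focal length in pixels is half the picture's height over the tangent of half this angle, whatever the lens; pixels are square), "cx", "cy" (the principal point, pixels), "R" (3x3) and "t" (3): a world point X has camera coordinates R X + t; the wrist camera has in their place "hand_eye" (4x4, takes a point from camera to tool coordinates, whose origin is the TCP and whose axes are the flange's). Camera axes: x right, y down, z forward; pixel columns grow to the right and rows downward; lengths in mm; the calibration is good to about 2 mm. A picture is of the moment at which its call begins: read the wrist's pose just before it. camera_params takes no time and is no camera call.
- ctrl.finish_job(): hands the job in; it is judged then, once.
The state is a dict: "clock": time; "joints": joint angles; "joint_vel": joint speeds; "joint_efforts": joint torques, N m; "position": TCP position; "tool_rot": TCP orientation; "ft_force": force on the tool from outside, world axes, zero at the start; "moment": the same for the moment, N m; "gripper_width": finger opening in mm; "grip_force": force on a finger pad.
Only numpy, scipy, OpenCV 4.12 (cv2) and the standard library are available. Lean on these libraries where they do the work, as an engineer would, in place of code of your own. Each camera call takes 0.05 s, during which the arm holds its last target. There are 200 camera calls.

## Working session

There is one attempt and no reset: what is moved stays moved. The work goes in short steps, Python scripts to look and compute and a tool call to move; the robot and the scene stay as the last step left them, time stands still between calls to the robot, and variables do not carry over. Pictures are saved under pics/ and viewed, at most 14 in all, crops included, and the job is handed in when it is done.

Besides the shell and the picture viewer there is one more tool, called after "Request:" as a command line: name --argument value ..., lists and objects as JSON in quotes. jog_arm: Moves the arm, as the interface text tells. Its arguments: {"type":"object","properties":{"moves":{"type":"array","items":{"type":"array"}},"grip_force":{"type":"number"}},"required":["moves"]}

```bash
mkdir -p pics; ls; python3 - <<'E'
from plant import ctrl
import cv2,json
for n in ("scene","top"):
    cv2.imwrite(f"pics/{n}0.png",ctrl.capture(n)[:,:,::-1]); print(n,ctrl.camera_params(n))
print(ctrl.camera_params("wrist")); print(ctrl.sense())
E
```

```text
pics
scene {'vfov': 46.31549234626156, 'cx': 321.1245940409002, 'cy': 205.25973431288622, 'R': array([[ 0.80371521,  0.59464173,  0.02104938],
       [ 0.39182554, -0.50230391, -0.77082004],
       [-0.44778857,  0.62776747, -0.63670511]]), 't': array([-434.78164986, -162.11429378, 1725.52679978])}
top {'vfov': 49.61662991446522, 'cx': 314.86448044500077, 'cy': 202.06474537299286, 'R': array([[-0.01655087, -0.99986152,  0.00173761],
       [-0.993906  ,  0.01626282, -0.10902468],
       [ 0.10898133, -0.00353147, -0.99403752]]), 't': array([  10.71686461,  562.20892834, 1337.76843818])}
{'vfov': 64.82960488067361, 'cx': 319.87832543925447, 'cy': 206.4336423640064, 'hand_eye': array([[ 5.45863574e-04, -9.49498589e-01, -3.13770826e-01,
         8.20643088e+01],
       [ 9.99999847e-01,  5.46271259e-04,  8.66227769e-05,
        -7.18121164e-01],
       [ 8.91557797e-05, -3.13770825e-01,  9.49498742e-01,
        -1.46018070e+02],
       [ 0.00000000e+00,  0.00000000e+00,  0.00000000e+00,
         1.00000000e+00]])}
{'clock': 0.1, 'joints': array([ 1.27710123e+00,  2.64663015e-01,  1.60523871e+00,  2.85861281e-05,
        1.27372932e+00, -3.69053197e-02]), 'joint_vel': array([ 0.00086332, -0.00303663, -0.00290703, -0.00076018, -0.00202368,
       -0.00106209]), 'joint_efforts': array([-8.24862327e-04, -5.03619647e+01, -3.58072078e+01,  7.30758486e-02,
        2.34483846e-02, -5.29340616e-05]), 'position': array([171.24124127, 652.24158119, 237.52181523]), 'tool_rot': array([ 1.28046507e-01,  9.91767641e-01, -1.00305521e-03, -1.81183645e-04]), 'ft_force': array([-0.70260213, -0.57029995, -0.04905714]), 'moment': array([-0.0094279 ,  0.04232124,  0.02605147]), 'grip_force': 0.0, 'gripper_width': 87.81826123328443}
```

View pics/top0.png

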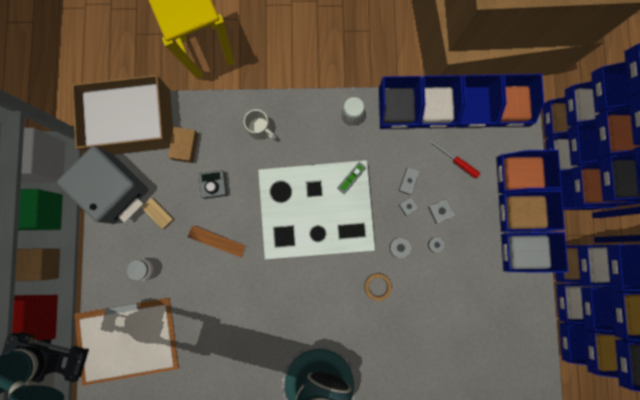

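View pics/scene0.png

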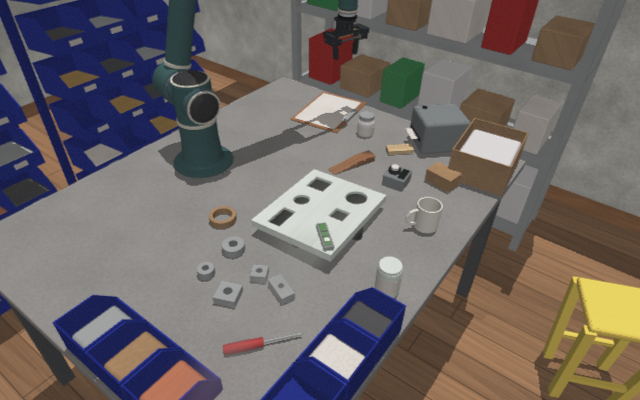

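The top view shows the pan centred at about (316,210), with the level at (351,178). The shim runs from (190,230) to (244,250) and the button is at (211,186). All five weights are to the right: bar (409,180), small square (408,207), big square (441,211), big round (400,247), small round (436,244).

```bash
cat > h.py <<'E'
from plant import ctrl
import numpy as np, cv2
from scipy.spatial.transform import Rotation as Ro
def state():
    s=ctrl.sense(); return s,np.array(s["position"]),Ro.from_quat(s["tool_rot"]).as_matrix()
def cam(n):
    p=ctrl.camera_params(n); f=200/np.tan(np.radians(p["vfov"]/2))
    if n=="wrist":
        s,t,R=state(); H=p["hand_eye"]; Rc=R@H[:3,:3]; C=R@H[:3,3]+t
    else: Rc=p["R"].T; C=-Rc@p["t"]
    return f,p["cx"],p["cy"],Rc,C
def ray(c,uv,z):
    f,cx,cy,Rc,C=c; uv=np.atleast_2d(np.array(uv,float))
    d=np.c_[(uv[:,0]-cx)/f,(uv[:,1]-cy)/f,np.ones(len(uv))]@Rc.T
    return C+d*((z-C[2])/d[:,2])[:,None]
def proj(c,X):
    f,cx,cy,Rc,C=c; q=(np.atleast_2d(X)-C)@Rc; return np.c_[cx+f*q[:,0]/q[:,2],cy+f*q[:,1]/q[:,2]]
def shot(n,name):
    c=cam(n); im=ctrl.capture(n)[:,:,::-1].copy(); cv2.imwrite(f"pics/{name}.png",im); return c,im
def go(xyz,xdir=None):
    """shift in tool axes (cm) and yaw (deg) to reach xyz with the tool x axis along angle xdir (deg, world)"""
    s,p,R=state(); d=R.T@(np.array(xyz,float)-p)/10
    cur=np.degrees(np.arctan2(R[1,0],R[0,0]))
    yaw=0 if xdir is None else -((xdir-cur+180)%360-180)
    print("at",p.round(1),"xdir",round(cur,2),"w",round(s["gripper_width"],1),"F",s["ft_force"].round(1),"t",round(s["clock"],2)," shift cm",d.round(2),"yaw",round(yaw,2))
E
python3 - <<'E'
from h import *
c=cam("top")
for n,u,z in [("pan corners",[[259,169],[368,161],[374,251],[265,259]],56),("shim",[[190,229],[244,250],[217,241]],20),("btn",[211,186],62),
 ("w bar,ss,bs,br,sr",[[409,180],[408,207],[441,211],[400,247],[436,244]],26),("level",[351,178],65)]:
    print(n,ray(c,u,z)[:,:2].round(0).tolist())
go([450,300,350],None)
E
```

```text
pan corners [[666.0, 175.0], [686.0, -167.0], [406.0, -177.0], [387.0, 157.0]]
shim [[484.0, 398.0], [415.0, 227.0], [445.0, 312.0]]
btn [[614.0, 323.0]]
w bar,ss,bs,br,sr [[629.0, -300.0], [542.0, -294.0], [528.0, -398.0], [417.0, -263.0], [424.0, -377.0]]
level [[632.0, -112.0]]
at [171.2 652.2 237.5] xdir 165.29 w 87.8 F [-0.7 -0.6 -0. ] t 0.1  shift cm [-35.91 -27.01 -11.2 ] yaw 0
```

Request:
jog_arm --moves '[[1, [-4.4, -3.0, 0.2], 0], [1, [-4.4, -3.0, 0.2], 0], [1, [-4.4, -3.0, 0.2], 0], [1, [-4.4, -3.0, 0.2], 0], [1, [-4.4, -3.0, 0.2], 0], [1, [-4.4, -3.0, 0.2], 0], [1, [-4.4, -3.0, 0.2], 0], [1, [-4.4, -3.0, 0.2], 0], [1, [0, 0, 0], 10], [1, [0, 0, 0], 10], [1, [0, 0, 0], 10], [1, [0, 0, 0], 10]]'

```text
clock: 1.6
position: [450.7, 331.0, 222.1]
tool_rot: [0.462, 0.887, -0.0, -0.0]
ft_force: [-0.0, 0.5, -0.7]
gripper_width: 88.4
grip_force: 0.0
```

Request:
jog_arm --moves '[[1, [0, 0, 0], 10], [1, [0, 0, 0], 10], [1, [0, 0, 0], 10], [1, [0, 0, 0], 0], [1, [0, 0, 0], 0]]'

```text
clock: 2.22
position: [450.8, 331.2, 222.4]
tool_rot: [0.673, 0.74, -0.0, -0.0]
ft_force: [-0.2, -1.0, 0.6]
gripper_width: 88.2
grip_force: 0.0
```

```bash
python3 - <<'E'
from h import *
go([450,330,220],93.5)
c,im=shot("wrist","w1")
print(c[4].round(0),proj(c,[[387,157,50],[666,175,50],[632,-112,65]]).round())
E
```

```text
at [450.8 331.2 222.4] xdir 95.45 w 88.2 F [-0.2 -1.   0.6] t 2.23  shift cm [-0.11 -0.09  0.24] yaw 1.95
[443. 412. 368.] [[254. 319.]
 [484. 325.]
 [415. 494.]]
```

View pics/w1.png

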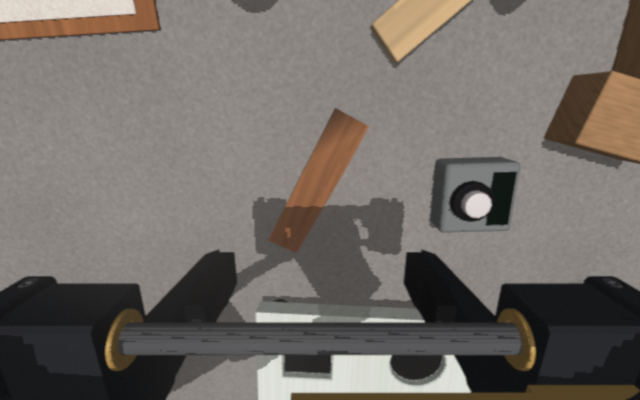

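The wrist view shows the shim from its far end, corners (335,109) and (367,127), to its near end, (268,240) and (297,251). The button is at (477,205), and the pan's +y edge lies along row 300–315. I'll test both thick-end hypotheses against the known sizes.

```bash
python3 - <<'E'
from h import *
c=cam("wrist"); im=cv2.imread("pics/w1.png")
hsv=cv2.cvtColor(im,cv2.COLOR_BGR2HSV); m=((hsv[...,0]<15)&(hsv[...,1]>80)&(hsv[...,2]>35)).astype(np.uint8)
m[:95]=0;m[262:]=0;m[:,:240]=0;m[:,390:]=0
m=cv2.morphologyEx(m,cv2.MORPH_OPEN,np.ones((3,3)))
cn=max(cv2.findContours(m,0,2)[0],key=cv2.contourArea)
q=cv2.approxPolyDP(cn,6,True)[:,0]; print(q.tolist())
q=np.array(sorted(q.tolist(),key=lambda a:a[1]))
for zt,zb in((25,3),(3,25)):
    T=ray(c,q[:2],zt);B=ray(c,q[-2:],zb)
    print("top z",zt,"widths",np.linalg.norm(T[0]-T[1]).round(1),np.linalg.norm(B[0]-B[1]).round(1),"len",np.linalg.norm(T.mean(0)-B.mean(0))[None].round(1),T.mean(0).round(1),B.mean(0).round(1))
b=ray(c,[477,205],62);print("btn",b.round(1))
E
```

```text
[[338, 110], [269, 238], [293, 251], [367, 128]]
top z 25 widths 36.1 34.9 len [177.8] [478.3 398.5  25. ] [409.6 236.    3. ]
top z 3 widths 38.4 32.8 len [167.5] [480.6 397.6   3. ] [411.6 246.6  25. ]
btn [[612.  327.9  62. ]]
```

```bash
cat >> h.py <<'E'
REC={"bs":(-75,105),"sr":(-75,0),"bar":(-75,-105),"br":(65,105),"ss":(65,0)}
def panfit(cen,hts=None):
    """2D rigid fit local->world"""
    k=list(cen); A=np.array([REC[i] for i in k],float); B=np.array([cen[i][:2] for i in k])
    a,b=A.mean(0),B.mean(0); U,_,V=np.linalg.svd((A-a).T@(B-b)); R=(V.T@np.diag([1,np.linalg.det(V.T@U.T)])@U.T)
    t=b-R@a; return R,t,np.abs(A@R.T+t-B).max()
def ztop(l,drop=13): return 56-drop*((-(l[0]-64)+(l[1]+64))/2**.5)/281
E
python3 - <<'E'
from h import *
c=cam("top"); im=cv2.imread("pics/top0.png"); g=cv2.cvtColor(im,cv2.COLOR_BGR2GRAY)
m=(g<90).astype(np.uint8)
n,l,s,ce=cv2.connectedComponentsWithStats(m); ap={"bs":(284,236),"sr":(318,233),"bar":(351,231),"br":(281,191),"ss":(314,188)}
cen={}
for k,v in ap.items():
    i=l[v[1],v[0]]; w=np.clip(150-g.astype(float),0,120); b=s[i]
    x0,y0,x1,y1=b[0]-3,b[1]-3,b[0]+b[2]+3,b[1]+b[3]+3; sub=w[y0:y1,x0:x1]; yy,xx=np.mgrid[y0:y1,x0:x1]
    uv=((sub*xx).sum()/sub.sum(),(sub*yy).sum()/sub.sum()); cen[k]=ray(c,uv,ztop(REC[k]))[0]; print(k,b[4],np.round(uv,1),ce[i].round(1),cen[k].round(1))
R,t,e=panfit(cen); print("yaw",np.degrees(np.arctan2(R[1,0],R[0,0])),"mid",t,"res",e,"foot",R@[-115,155]+t)
go([466.6,370.9,80],67.1)
E
```

```text
bs 360 [283.8 236. ] [283.8 235.9] [456.4  99.4  45.9]
sr 174 [317.5 233.2] [317.5 233.2] [463.1  -5.   49.4]
bar 320 [351.3 230.5] [351.4 230.6] [ 469.6 -109.5   52.8]
br 333 [280.4 191.3] [280.5 191.4] [595.7 108.6  50.5]
ss 191 [313.9 188.5] [313.9 188.5] [602.2   4.   53.9]
yaw 3.658342314910275 mid [ 5.37687356e+02 -2.46309499e-01] res 0.32361938992335126 foot [413.03164925 147.10006747]
at [450.8 331.2 222.5] xdir 95.42 w 88.3 F [ 0.   0.4 -0.1] t 2.27  shift cm [ 3.8   1.95 14.25] yaw 28.32
```

Request:
jog_arm --moves '[[1, [0, 0, 0], 9.4], [1, [0, 0, 0], 9.4], [1, [0, 0, 0], 9.5], [1, [4.3, -0.1, 0], 0], [1, [0, 0, 4.8], 0], [1, [0, 0, 4.8], 0], [1, [0, 0, 4.8], 0], [1, [0, 0, 4], 0], [1, [0, 0, 0], 0], [1, [0, 0, 0], 0]]'

```text
clock: 3.52
position: [467.8, 372.0, 40.1]
tool_rot: [0.834, 0.552, 0.001, -0.0]
ft_force: [-0.7, 0.5, 0.0]
gripper_width: 88.0
grip_force: 0.0
```

```bash
python3 - <<'E'
from h import *
go([466.6,370.9,5],67.1)
c,im=shot("wrist","w2")
E
```

```text
at [467.8 372.   40.1] xdir 67.02 w 88.0 F [-0.7  0.5  0. ] t 3.52  shift cm [-0.15 -0.07  3.51] yaw -0.08
```

View pics/w2.png

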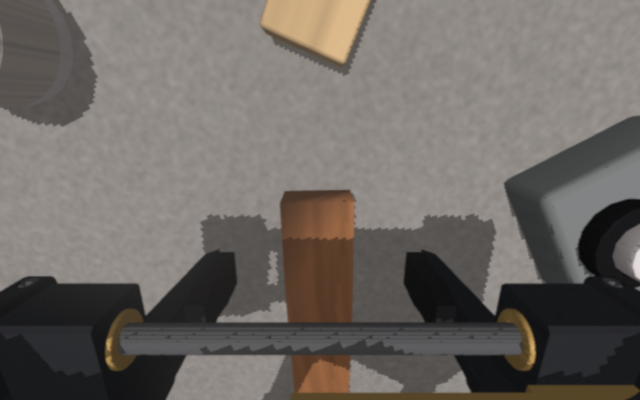

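The shim tail sits centred between the fingers at column 318, and the indicator box is clear to the right. I'll lower and grip.

Request:
jog_arm --grip_force 35 --moves '[[1, [-0.1, 0, 1.8], 0], [1, [0, 0, 1.6], 0], [1, [0, 0, 0], 0], [0.3, [0, 0, 0], 0], [0.3, [0, 0, 0], 0], [0.3, [0, 0, 0], 0], [0.3, [0, 0, 0], 0], [0.3, [0, 0, 0], 0], [0.3, [0, 0, -0.4], 0], [0.3, [0, 0, 0], 0]]'

```text
clock: 4.82
position: [466.7, 370.6, 9.1]
tool_rot: [0.834, 0.552, 0.0, -0.0]
ft_force: [-0.7, -0.1, -1.3]
gripper_width: 39.5
grip_force: 34.9
```

```bash
python3 - <<'E'
from h import *
go([401.3,328.7,10],93.66)
E
```

```text
at [466.7 370.6   9.1] xdir 66.99 w 39.5 F [-0.7 -0.1 -1.3] t 4.83  shift cm [-6.41 -4.38 -0.1 ] yaw -26.67
```

Request:
jog_arm --moves '[[0.3, [-2.2, -1.5, 0], 0], [0.3, [-2.2, -1.5, 0], 0], [0.3, [-2.0, -1.4, 0], 0], [0.3, [0, 0, 0], -6.7], [0.3, [0, 0, 0], -6.7], [0.3, [0, 0, 0], -6.7], [0.3, [0, 0, 0], -6.6], [0.3, [0, 0, 0], 0], [0.3, [0, 0, 0], 0]]'

```text
clock: 5.95
position: [401.0, 328.7, 8.8]
tool_rot: [0.685, 0.729, 0.0, 0.0]
ft_force: [0.8, -0.0, 0.3]
gripper_width: 39.7
grip_force: 35.0
```

```bash
python3 - <<'E'
from h import *
go([401.3,328.7,5.5],93.66)
c,im=shot("top","t1")
print(proj(c,[[401,329,20],[413,147,8]]).round(1))
cv2.imwrite("pics/t1c.png",cv2.resize(im[150:300,170:390],None,fx=3,fy=3,interpolation=cv2.INTER_CUBIC))
E
```

```text
at [401.  328.7   8.8] xdir 93.58 w 39.7 F [ 0.8 -0.   0.3] t 5.95  shift cm [-0.    0.03  0.33] yaw -0.08
[[211.6 255.1]
 [269.8 250.3]]
```

View pics/t1c.png

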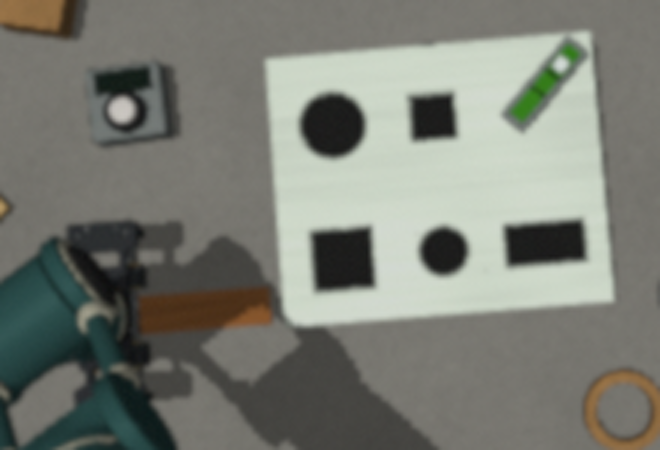

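The crop shows the shim aligned with the pan's corner. The bubble is at (561,65) in the crop, towards the +x -y end of the vial. I'll lower the shim and push.

Request:
jog_arm --moves '[[0.3, [0, 0, 0.35], 0], [0.3, [-1.5, 0, 0], 0], [0.3, [-1.5, 0, 0], 0], [0.3, [-1, 0, 0], 0], [0.3, [-1, 0, 0], 0], [0.3, [-1, 0, 0], 0], [0.3, [-1, 0, 0], 0], [0.3, [-1, 0, 0], 0], [0.3, [-1, 0, 0], 0], [0.3, [0, 0, 0], 0]]'

```text
clock: 7.25
position: [407.2, 238.4, 5.4]
tool_rot: [0.684, 0.729, 0.0, 0.0]
ft_force: [2.7, 1.3, 0.1]
gripper_width: 39.1
grip_force: 35.0
```

```bash
cat >> h.py <<'E'
def bubble(im,c,R,t,drop=0,verbose=True):
    """reading (mm) along vial from green/pale pixels in a crop round the level"""
    L=np.array([140-44,-170+54.]) ; P=np.r_[R@L+t,66]; u,v=proj(c,P)[0].astype(int); r=int(70*c[0]/np.linalg.norm(P-c[4]))
    y0,x0=max(v-r,0),max(u-r,0); s=im[y0:v+r,x0:u+r].astype(int); b,g,rr=s[...,0],s[...,1],s[...,2]
    m=(g>rr*1.35)&(g>b*1.35)&(g>60)
    n,l,st,_=cv2.connectedComponentsWithStats(cv2.dilate(m.astype(np.uint8),np.ones((3,3))),connectivity=8)
    ys,xs=np.nonzero(m); X=ray(c,np.c_[xs+x0,ys+y0],66)[:,:2]
    loc=(X-t)@R; d=np.array([1,-1])/2**.5
    a=loc@d; q=loc@(np.array([1,1])/2**.5); a0,qm=a.mean(),np.median(q)
    # profile along axis over a narrow strip
    k=np.arange(-60,60.1,1.); base=np.median(loc,0); base=base-d*(base@d)
    mid=(np.percentile(a,.5)+np.percentile(a,99.5))/2
    W=np.array([[*(R@(base+d*(mid+x)+np.array([1,1])/2**.5*o)+t),66] for x in k for o in(-3,0,3)])
    uv=proj(c,W).astype(np.float32)
    pr=np.array([cv2.remap(im[...,ch].astype(np.float32),uv[:,:1],uv[:,1:],1).reshape(-1,3).mean(1) for ch in range(3)]).T
    return k,pr,mid,(np.percentile(a,.5),np.percentile(a,99.5)),(xs.min()+x0,xs.max()+x0,ys.min()+y0,ys.max()+y0)
YAW=np.radians(3.66); PR=np.array([[np.cos(YAW),-np.sin(YAW)],[np.sin(YAW),np.cos(YAW)]]); PT=np.array([537.7,-.25])
def readb(n="top",name="b"):
    c,im=shot(n,name); k,pr,mid,ends,box=bubble(im,c,PR,PT)
    red=pr[:,2]; i=np.abs(k)<44; w=np.clip(red-100,0,None)*i; w[np.abs(k)>44]=0
    print(n,"ends",np.round(ends,1),"len",round(ends[1]-ends[0],1),"bubble",round((w*k).sum()/max(w.sum(),1e-6),1),"px",box)
    return k,pr
E
python3 - <<'E'
from h import *
go([413+.064*-60,147.1+.998*60,5.5],93.66)
for n in("top","scene"):
    k,pr=readb(n,"b1"+n); print([(int(a),int(x[2]),int(x[1])) for a,x in zip(k[::3],pr[::3])])
E
```

```text
at [407.2 238.4   5.4] xdir 93.67 w 39.1 F [2.7 1.3 0.1] t 7.25  shift cm [-3.15 -0.01 -0.01] yaw 0.01
top ends [100.  194.1] len 94.2 bubble 12.0 px (np.int64(340), np.int64(362), np.int64(165), np.int64(189))
[(-60, 194, 204), (-57, 170, 178), (-54, 131, 138), (-51, 105, 116), (-48, 87, 114), (-45, 66, 117), (-42, 54, 119), (-39, 52, 121), (-36, 52, 121), (-33, 52, 121), (-30, 52, 120), (-27, 52, 121), (-24, 52, 121), (-21, 52, 120), (-18, 51, 118), (-15, 46, 107), (-12, 40, 91), (-9, 42, 95), (-6, 49, 111), (-3, 52, 118), (0, 68, 123), (3, 114, 145), (6, 165, 180), (9, 190, 199), (12, 195, 204), (15, 189, 199), (18, 163, 180), (21, 114, 147), (24, 70, 126), (27, 53, 120), (30, 50, 119), (33, 50, 118), (36, 50, 118), (39, 50, 118), (42, 52, 118), (45, 62, 117), (48, 82, 116), (51, 110, 125), (54, 144, 153), (57, 175, 184), (60, 190, 200)]
scene ends [ 87.5 162.4] len 74.8 bubble 10.5 px (np.int64(320), np.int64(329), np.int64(224), np.int64(243))
[(-60, 216, 219), (-57, 216, 220), (-54, 216, 220), (-51, 217, 220), (-48, 212, 217), (-45, 200, 206), (-42, 167, 177), (-39, 128, 154), (-36, 99, 140), (-33, 99, 141), (-30, 100, 141), (-27, 100, 141), (-24, 102, 142), (-21, 102, 142), (-18, 103, 142), (-15, 103, 142), (-12, 103, 138), (-9, 101, 129), (-6, 97, 114), (-3, 100, 122), (0, 105, 135), (3, 110, 145), (6, 128, 157), (9, 170, 188), (12, 214, 219), (15, 229, 229), (18, 228, 228), (21, 219, 220), (24, 194, 200), (27, 129, 157), (30, 109, 144), (33, 109, 144), (36, 108, 143), (39, 109, 144), (42, 109, 144), (45, 108, 144), (48, 107, 143), (51, 105, 137), (54, 108, 128), (57, 119, 125), (60, 133, 137)]
```

Request:
jog_arm --moves '[[0.3, [-0.8, 0, 0], 0], [0.3, [-0.8, 0, 0], 0], [0.3, [-0.8, 0, 0], 0], [0.3, [-0.8, 0, 0], 0], [0.3, [0, 0, 0], 0], [0.3, [0, 0, 0], 0]]'

```text
clock: 8.1
position: [408.5, 206.7, 5.0]
tool_rot: [0.684, 0.73, -0.0, -0.0]
ft_force: [0.7, 1.1, 0.3]
gripper_width: 39.6
grip_force: 35.0
```

```bash
python3 - <<'E'
from h import *
go([413+.064*-57,147.1+.998*57,5.5],93.66)
k,pr=readb("top","b2")
E
```

```text
at [408.5 206.7   5. ] xdir 93.7 w 39.6 F [0.7 1.1 0.3] t 8.1  shift cm [-0.27  0.07 -0.05] yaw 0.04
top ends [102.  195.4] len 93.5 bubble 0.9 px (np.int64(341), np.int64(363), np.int64(165), np.int64(189))
```

Request:
jog_arm --moves '[[0.3, [-0.3, 0, 0], 0], [0.3, [0, 0, 0], 0], [0.6, [0, 0, 0], 0], [0.6, [0, 0, 0], 0], [0.6, [0, 0, 0], 0], [0.6, [0, 0, 0], 0], [0.6, [0, 0, -2], 0], [0.6, [0, 0, -3], 0], [0.6, [0, 0, -5], 0], [0.6, [0, 0, -5], 0], [0.6, [0, 0, 0], 0]]'

```text
clock: 9.52
position: [412.3, 205.4, 160.1]
tool_rot: [0.684, 0.729, 0.004, 0.002]
ft_force: [-0.7, 0.4, 0.2]
gripper_width: 52.9
grip_force: 0.0
```

```bash
python3 - <<'E'
from h import *
k,pr=readb("top","b3")
c=cam("top"); im=cv2.imread("pics/b3.png")
# weights: centre region, bright/grey contrast
cv2.imwrite("pics/b3c.png",cv2.resize(im[155:275,370:470],None,fx=5,fy=5,interpolation=cv2.INTER_CUBIC))
go([560,-200,200],93.66)
E
```

```text
top ends [101.9 194.2] len 92.3 bubble 1.1 px (np.int64(341), np.int64(362), np.int64(165), np.int64(189))
at [410.6 204.5 157.5] xdir 93.68 w 52.7 F [-0.  -0.5  0.4] t 9.57  shift cm [-41.32  12.33  -4.26] yaw 0.02
```

View pics/b3c.png

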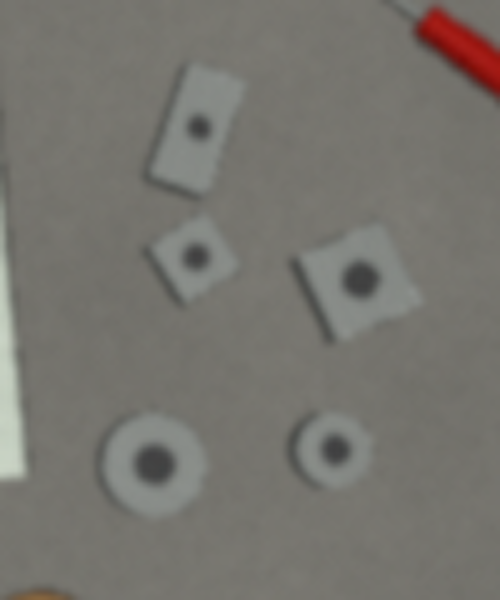

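The crop shows five weights, each with a dark centre dot. They are, in crop pixels: bar (198,128), small square (196,257), big square (360,280), big round (154,465), small round (335,450). I'll move the wrist camera over them.

Request:
jog_arm --moves '[[1, [-5.25, 0.6, -0.6], 0], [1, [-5.25, 0.6, -0.6], 0], [1, [-5.25, 0.6, -0.6], 0], [1, [-5.25, 0.6, -0.6], 0], [1, [-5.25, 0.6, -0.6], 0], [1, [-5.25, 0.6, -0.6], 0], [1, [-5.25, 0.6, -0.6], 0], [1, [-5.25, 0.6, -0.6], 0], [1, [-5.25, 0.6, -0.6], 0], [1, [-5.25, 0.6, -0.6], 0], [1, [-5.25, 0.6, -0.6], 0], [1, [-5.25, 0.5, -0.6], 0]]'

```text
clock: 11.08
position: [519.5, -421.2, 224.3]
tool_rot: [0.684, 0.729, -0.0, -0.002]
ft_force: [0.0, 0.3, -0.5]
gripper_width: 88.0
grip_force: 0.0
```

Request:
jog_arm --moves '[[1, [0, 0, 0], 0], [1, [0, 0, 0], 0], [1, [0, 0, 0], 0]]'

```text
clock: 11.45
position: [519.9, -418.4, 226.0]
tool_rot: [0.684, 0.73, 0.0, -0.001]
ft_force: [0.0, -0.4, 0.4]
gripper_width: 88.1
grip_force: 0.0
```

```bash
python3 - <<'E'
from h import *
go([560,-420,230],93.66)
c,im=shot("wrist","w3")
print(proj(c,[[629,-300,26],[542,-294,26],[528,-398,26],[417,-263,26],[424,-377,26]]).round())
E
```

```text
at [ 519.9 -418.4  226. ] xdir 93.75 w 88.1 F [ 0.  -0.4  0.4] t 11.45  shift cm [-0.42  3.99 -0.41] yaw 0.09
[[436.  72.]
 [351.  59.]
 [329. 161.]
 [225.  15.]
 [234. 135.]]
```

View pics/w3.png

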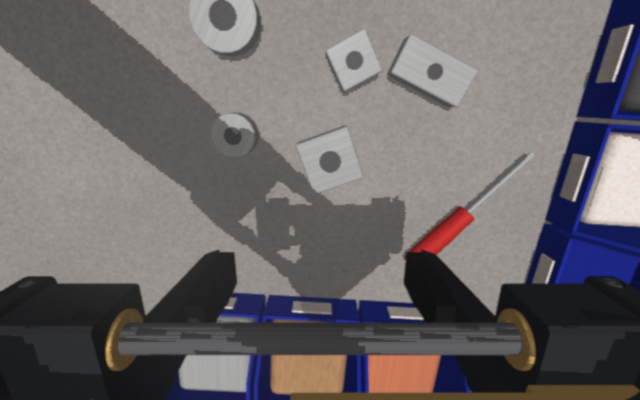

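All five dots land close to where the top view predicted: bar (435,71), small square (354,60), big square (329,161), big round (222,14), small round (233,135).

```bash
cat >> h.py <<'E'
def weight(c,im,uv,kind,z=26):
    """centre from the dark hole, angle (deg mod 90/180, world) of the top-face sides"""
    g=cv2.cvtColor(im,cv2.COLOR_BGR2GRAY); u,v=map(int,uv)
    y0,x0=max(v-60,0),max(u-60,0); s=cv2.GaussianBlur(g[y0:v+60,x0:u+60],(3,3),0)
    n,l,st,ce=cv2.connectedComponentsWithStats((s<100).astype(np.uint8)); i=l[v-y0,u-x0]
    cen=ray(c,ce[i]+[x0,y0],z)[0]; ang=None;dim=None
    m=cv2.morphologyEx(((s>167)|(l==i)).astype(np.uint8),cv2.MORPH_OPEN,np.ones((5,5)))
    n2,l2,st2,_=cv2.connectedComponentsWithStats(m); j=l2[v-y0,u-x0]
    if j:
        k=max(cv2.findContours((l2==j).astype(np.uint8),0,1)[0],key=cv2.contourArea)[:,0]+[x0,y0]
        W=ray(c,k,z)[:,:2].astype(np.float32); (a,b),dim,ang=cv2.minAreaRect(W); dim=np.round(dim,1)
        if dim[0]>dim[1]: ang+=90   # ang: direction of the short side... long side = ang+90
        print(kind,"hole area",st[i][4],"centre",cen.round(1),"rect centre",np.round([a,b],1),"dims",dim,"short-side ang",round(ang,1))
    else: print(kind,"hole only",cen.round(1))
    return cen,ang
E
python3 - <<'E'
from h import *
c=cam("wrist"); im=cv2.imread("pics/w3.png")
for k,p in {"bar":(435,71),"ss":(354,60),"bs":(329,161),"br":(222,14),"sr":(233,135)}.items(): weight(c,im,p,k)
E
```

```text
bar hole area 145 centre [ 628.2 -299.6   26. ] rect centre [ 627.9 -299.7] dims [11.1 11.7] short-side ang 10.0
ss hole area 159 centre [ 545.4 -294.7   26. ] rect centre [ 545.4 -294.4] dims [12.1 12.1] short-side ang 5.4
bs hole area 269 centre [ 528.8 -398.4   26. ] rect centre [ 528.7 -398.8] dims [18.9 18.9] short-side ang 3.8
br hole area 545 centre [ 414.4 -263.4   26. ] rect centre [ 414.4 -263.8] dims [22.9 23.1] short-side ang 42.3
sr hole area 318 centre [ 421.4 -378.7   26. ] rect centre [ 421.5 -379.3] dims [19.2 21.6] short-side ang 89.4
```

```bash
python3 - <<'E'
import re
s=open("h.py").read()
s=s.replace("m=cv2.morphologyEx(((s>167)|(l==i)).astype(np.uint8),cv2.MORPH_OPEN,np.ones((5,5)))",
"T=(np.median(s[(cv2.dilate((l==i).astype(np.uint8),np.ones((11,11)))>0)&(cv2.dilate((l==i).astype(np.uint8),np.ones((5,5)))==0)])+np.median(s))/2\n    m=cv2.morphologyEx(((s>T)|(cv2.dilate((l==i).astype(np.uint8),np.ones((5,5)))>0)).astype(np.uint8),cv2.MORPH_OPEN,np.ones((5,5)))")
open("h.py","w").write(s)
E
python3 - <<'E'
from h import *
c=cam("wrist"); im=cv2.imread("pics/w3.png"); g=cv2.cvtColor(im,cv2.COLOR_BGR2GRAY)
print(g[71,380:490:4],g[161,280:380:4])
for k,p in {"bar":(435,71),"ss":(354,60),"bs":(329,161)}.items(): weight(c,im,p,k)
E
```

```text
[138 146 104 146 179 177 176 177 177 173 173 177  97  88  88  87 174 176
 171 171 172 174 172 174 170 153 151 150] [ 89  93 139 147 145 145 173 171 169 171 101  91  91  92  92 115 171 174
 175 172 147 153 151 149 151]
bar hole area 145 centre [ 628.2 -299.6   26. ] rect centre [ 628.3 -299.4] dims [37.  76.8] short-side ang 68.9
ss hole area 159 centre [ 545.4 -294.7   26. ] rect centre [ 545.3 -294.3] dims [41.1 41.1] short-side ang 31.1
bs hole area 269 centre [ 528.8 -398.4   26. ] rect centre [ 528.9 -398.1] dims [57.3 56.6] short-side ang 113.1
```

Request:
jog_arm --grip_force 45 --moves '[[0.8, [0, 0, 0], -9.3], [0.8, [0, 0, 0], -9.3], [0.8, [0, 0, 0], -9.3], [0.8, [0, 0, 0], -9.3], [0.8, [0, 0, 0], -9.3], [0.8, [0, 0, 0], -9.3], [0.8, [0, 0, 0], -9.3], [0.8, [-1.95, 5.0, 3.3], 0], [0.8, [-1.95, 5.0, 3.3], 0], [0.8, [-1.95, 5.0, 3.3], 0], [0.8, [0, 0, 4], 0], [0.8, [0, 0, 3], 0]]'

```text
clock: 13.0
position: [628.2, -299.6, 57.3]
tool_rot: [0.182, 0.983, 0.0, -0.001]
ft_force: [-0.4, 0.5, -0.4]
gripper_width: 70.3
grip_force: 0.0
```

Request:
jog_arm --moves '[[0.8, [0, 0, 0], 0], [0.8, [0, 0, 0], 0]]'

```text
clock: 13.25
position: [629.0, -302.3, 60.5]
tool_rot: [0.184, 0.983, -0.0, 0.001]
ft_force: [0.3, 1.4, -0.9]
gripper_width: 70.4
grip_force: 0.0
```

```bash
python3 - <<'E'
from h import *
go([628.2,-299.6,13],158.9)
c=cam("top"); ctrl
E
```

```text
at [ 629.  -302.3   60.5] xdir 158.82 w 70.4 F [ 0.3  1.4 -0.9] t 13.25  shift cm [0.18 0.23 4.75] yaw -0.08
```

Request:
jog_arm --moves '[[0.8, [0.15, 0.2, 2.5], 0], [0.8, [0, 0, 2.2], 0], [0.8, [0, 0, 0], 0], [0.8, [0, 0, 0], 0], [0.8, [0, 0, 0], 0]]'

```text
clock: 13.88
position: [628.5, -300.7, 13.3]
tool_rot: [0.184, 0.983, -0.0, 0.001]
ft_force: [-0.9, -1.1, -0.4]
gripper_width: 70.5
grip_force: 0.0
```

```bash
python3 - <<'E'
from h import *
go([628.2,-299.6,13],158.9)
E
```

```text
at [ 628.5 -300.7   13.3] xdir 158.78 w 70.5 F [-0.9 -1.1 -0.4] t 13.88  shift cm [0.06 0.09 0.03] yaw -0.12
```

Request:
jog_arm --moves '[[0.2, [0, 0, 0], 0], [0.2, [0, 0, 0], 0], [0.2, [0, 0, 0], 0], [0.2, [0, 0, 0], 0], [0.2, [0, 0, 0], 0], [0.2, [0, 0, -3], 0], [0.2, [0, 0, -4], 0], [0.2, [0, 0, -4], 0], [0.2, [0, 0, 0], 0], [0.2, [0, 0, 0], 0]]'

```text
clock: 15.12
position: [626.2, -299.5, 119.6]
tool_rot: [0.184, 0.983, 0.0, -0.002]
ft_force: [-0.6, 0.6, -4.6]
gripper_width: 39.2
grip_force: 45.0
```

```bash
cat >> h.py <<'E'
AP={"bs":(284,236),"sr":(318,233),"bar":(351,231),"br":(281,191),"ss":(314,188)}
def recs(im,c,keys,z=56):
    g=cv2.cvtColor(im,cv2.COLOR_BGR2GRAY); l=cv2.connectedComponents((g<90).astype(np.uint8))[1]; cen={}
    for k in keys:
        v=AP[k]; ys,xs=np.nonzero(cv2.dilate((l==l[v[1],v[0]]).astype(np.uint8),np.ones((5,5)))); w=np.clip(150-g[ys,xs].astype(float),0,120)
        cen[k]=ray(c,((w*xs).sum()/w.sum(),(w*ys).sum()/w.sum()),z)[0]
    return cen
E
python3 - <<'E'
from h import *
c=cam("top"); im=cv2.imread("pics/b3.png"); cen=recs(im,c,["sr","bar","br","ss","bs"])
R,t,e=panfit(cen); print({k:v.round(1) for k,v in cen.items()},"yaw",np.degrees(np.arctan2(R[1,0],R[0,0])),t,e)
p=R@[-75,-105]+t; print(p); go([*p,124],93.66)
E
```

```text
{'sr': array([463.6,  -5.5,  56. ]), 'bar': array([ 470.2, -110.2,   56. ]), 'br': array([596.1, 108. ,  56. ]), 'ss': array([602.9,   3.6,  56. ]), 'bs': array([454.6,  98.7,  56. ])} yaw 3.909853850656351 [537.87888169  -0.73907007] 1.2675906775527892
[ 470.21306091 -110.60870509]
at [ 626.2 -299.5  119.6] xdir 158.78 w 39.2 F [-0.6  0.6 -4.6] t 15.12  shift cm [21.38 11.96 -0.37] yaw 65.12
```

Request:
jog_arm --moves '[[0.2, [0, 0, 0], 9.3], [0.2, [0, 0, 0], 9.3], [0.2, [0, 0, 0], 9.3], [0.2, [0, 0, 0], 9.3], [0.2, [0, 0, 0], 9.3], [0.2, [0, 0, 0], 9.3], [0.2, [0, 0, 0], 9.3], [0.2, [3.4, -2.4, -2.8], 0], [0.2, [3.4, -2.4, -2.8], 0], [0.2, [3.4, -2.4, -2.8], 0], [0.2, [3.4, -2.4, -2.8], 0]]'

```text
clock: 16.5
position: [520.4, -169.0, 231.0]
tool_rot: [0.684, 0.729, -0.001, -0.003]
ft_force: [0.4, 0.6, -3.9]
gripper_width: 39.9
grip_force: 45.0
```

Request:
jog_arm --moves '[[0.2, [0, 0, 0], 0], [0.2, [0, 0, 0], 0], [0.2, [0, 0, 0], 0], [0.2, [0, 0, 0], 0]]'

```text
clock: 17.0
position: [522.8, -171.0, 232.4]
tool_rot: [0.684, 0.729, -0.001, -0.001]
ft_force: [-0.3, 0.5, -4.1]
gripper_width: 39.2
grip_force: 45.0
```

```bash
python3 - <<'E'
from h import *
c,im=shot("wrist","w4"); ct=cam("top"); it=cv2.imread("pics/b3.png")
cen=recs(it,ct,["sr","bar","br","ss"]); R,t,e=panfit(cen); print("top fit",np.degrees(np.arctan2(R[1,0],R[0,0])),t,e)
for k in REC: print(k,proj(c,[*(R@REC[k]+t),56]).round())
d=np.array([[409.6,180.6],[409.2,206.4],[442,211],[400.8,248],[437,245]]); print("top dots bar ss bs br sr",ray(ct,d,26)[:,:2].round(1).tolist())
go([470,-110,124],93.66)
E
```

```text
top fit 3.7131933384898512 [538.19692018  -0.70452402] 0.27708741520457636
bs [[ 259. -157.]]
sr [[266.  -2.]]
bar [[272. 121.]]
br [[ 438. -158.]]
ss [[424.  -2.]]
top dots bar ss bs br sr [[626.8, -302.1], [544.1, -297.5], [527.8, -400.8], [413.4, -265.8], [420.9, -379.9]]
at [ 522.9 -171.   232.7] xdir 93.65 w 39.5 F [ 0.1 -0.6 -4.1] t 17.05  shift cm [ 6.41 -4.87 10.89] yaw -0.01
```

View pics/w4.png

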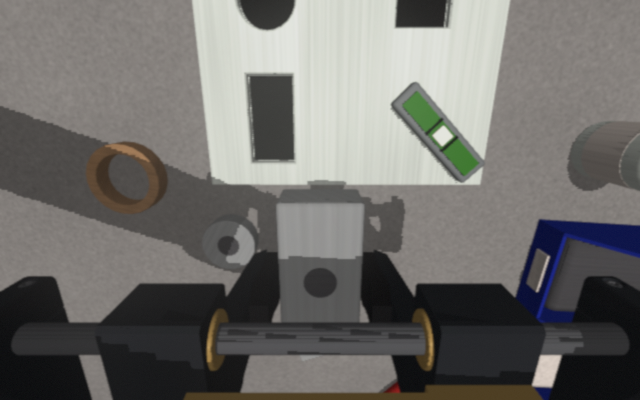

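The wrist view shows the held bar's dot at (320,283), the bar recess spanning (248,74)–(295,161), and the bubble visually centred in the vial. I'll measure both with the same camera, so the bias cancels.

```bash
cat >> h.py <<'E'
def rimc(c,im,key,seed,z=56):
    """recess centre: dark blob's outline cast on the platform top"""
    g=cv2.cvtColor(im,cv2.COLOR_BGR2GRAY); l=cv2.connectedComponents((g<120).astype(np.uint8))[1]
    m=(l==l[int(seed[1]),int(seed[0])]).astype(np.uint8); k=max(cv2.findContours(m,0,1)[0],key=cv2.contourArea)[:,0]
    W=ray(c,k,z)[:,:2].astype(np.float32); r=cv2.minAreaRect(W); print(key,"recess",np.round(r[0],1),np.round(r[1],1),round(r[2],1)); return np.array(r[0])
def heldx(c,im,top,seed=(320,283)):
    """tool x,y (mm) of the held weight's dot; its top face is `top` mm above the TCP"""
    g=cv2.cvtColor(im,cv2.COLOR_BGR2GRAY); x,y=int(seed[0]),int(seed[1]); g=g[y-22:y+22,x-28:x+28]
    l,st,ce=cv2.connectedComponentsWithStats((g<g[22,28]+20).astype(np.uint8))[1:]; i=l[22,28]
    s,p,R=state(); w=ray(c,ce[i]+[x-28,y-22],p[2]+top)[0]; q=R.T@(w-p); print("dot px",(ce[i]+[x-28,y-22]).round(1),st[i][4],"tool offset",q.round(1)); return q
E
python3 - <<'E'
from h import *
c=cam("wrist"); im=cv2.imread("pics/w4.png")
p=rimc(c,im,"bar",(272,121)); q=heldx(c,im,13)
s,P,R=state(); w=R[:2,:2]@q[:2]
print("TCP goal",(p-w).round(1)); go([*(p-w),90],93.66)
E
```

```text
bar recess [ 469.8 -108.9] [42.9 81. ] 3.7
dot px [319.9 282.4] 771 tool offset [ -1.5  -0.4 -13. ]
TCP goal [ 470.1 -107.4]
at [ 522.9 -171.   232.7] xdir 93.65 w 39.5 F [ 0.1 -0.6 -4.1] t 17.05  shift cm [ 6.67 -4.84 14.29] yaw -0.01
```

```bash
python3 - <<'E'
from h import *
im=cv2.imread("pics/w4.png"); g=cv2.cvtColor(im,cv2.COLOR_BGR2GRAY)
print(g[115,242:256],g[115,288:302],g[66:82,272],g[152:170,272])
E
```

```text
[218 218 218 217 209 181 150 130 135 132 104  73  64  63] [ 65  64  64  66  88 138 182 212 222 224 224 223 219 219] [223 223 223 223 223 219 198 166 132 117  84  66  64  65  65  65] [ 62  62  63  62  62  62  67 103 146 141 161 194 207 212 214 214 213 213]
```

```bash
sed -i 's/(g<120)/(g<172)/' h.py; python3 - <<'E'
from h import *
c=cam("wrist"); im=cv2.imread("pics/w4.png")
p=rimc(c,im,"bar",(272,121)); q=heldx(c,im,13)
s,P,R=state(); w=R[:2,:2]@q[:2]
print("TCP goal",(p-w).round(1)); go([*(p-w),90],93.7)
E
```

```text
bar recess [ 469.3 -109.1] [46. 85.] 3.5
dot px [319.9 282.4] 771 tool offset [ -1.5  -0.4 -13. ]
TCP goal [ 469.7 -107.6]
at [ 522.9 -171.   232.7] xdir 93.65 w 39.5 F [ 0.1 -0.6 -4.1] t 17.05  shift cm [ 6.65 -4.89 14.29] yaw -0.05
```

Request:
jog_arm --moves '[[0.2, [3.3, -2.4, 0], 0], [0.2, [3.3, -2.4, 2], 0], [0.2, [0, 0, 4], 0], [0.2, [0, 0, 4], 0], [0.2, [0, 0, 4], 0], [0.2, [0, 0, 0], 0], [0.2, [0, 0, 0], 0], [0.2, [0, 0, 0], 0], [0.2, [0, 0, 0], 0]]'

```text
clock: 18.18
position: [472.3, -108.2, 95.7]
tool_rot: [0.684, 0.729, 0.001, 0.001]
ft_force: [0.1, -0.2, -4.6]
gripper_width: 39.5
grip_force: 45.0
```

```bash
python3 - <<'E'
from h import *
go([469.7,-107.6,61],93.7)
c,im=shot("wrist","w5"); heldx(c,im,13)
E
```

```text
at [ 472.3 -108.2   95.7] xdir 93.68 w 39.5 F [ 0.1 -0.2 -4.6] t 18.18  shift cm [ 0.08 -0.26  3.47] yaw -0.02
dot px [319.8 282.4] 782 tool offset [ -1.8  -0.2 -13. ]
```

Request:
jog_arm --moves '[[0.2, [0.1, -0.25, 1.5], 0], [0.2, [0, 0, 0], 0], [0.2, [0, 0, 0], 0], [0.2, [0, 0, 0.7], 0], [0.2, [0, 0, 0.4], 0], [0.2, [0, 0, 0.4], 0], [0.2, [0, 0, 0.2], 0], [0.2, [0, 0, 0], 0], [0.2, [0, 0, 0], 0]]'

```text
clock: 19.35
position: [468.5, -106.9, 62.1]
tool_rot: [0.684, 0.73, 0.0, 0.0]
ft_force: [0.2, 0.1, -3.8]
gripper_width: 39.7
grip_force: 45.0
```

```bash
python3 - <<'E'
from h import *
go([469.7,-107.6,59],93.7)
E
```

```text
at [ 468.5 -106.9   62.1] xdir 93.69 w 39.7 F [ 0.2  0.1 -3.8] t 19.35  shift cm [-0.07  0.12  0.31] yaw -0.01
```

Request:
jog_arm --moves '[[0.2, [-0.05, 0.1, 0.15], 0], [0.2, [0, 0, 0.15], 0], [0.2, [0, 0, 0], 0], [0.2, [0, 0, 0], 0]]'

```text
clock: 19.85
position: [469.7, -107.5, 59.9]
tool_rot: [0.684, 0.729, 0.0, 0.0]
ft_force: [-3.3, 1.1, 6.9]
gripper_width: 39.3
grip_force: 45.0
```

```bash
python3 - <<'E'
from h import *
go([469.7,-107.6,59],93.7)
E
```

```text
at [ 469.7 -107.5   59.9] xdir 93.69 w 39.3 F [-3.3  1.1  6.9] t 19.85  shift cm [-0.01 -0.    0.09] yaw -0.01
```

Request:
jog_arm --moves '[[0.6, [0, 0, 0], 0], [0.6, [0, 0, 0], 0], [0.6, [0, 0, 0], 0], [0.7, [0, 0, -2], 0], [0.7, [-1, 0, -4], 0], [0.7, [-5, 0, -4], 0], [0.7, [-5, 0, -4], 0], [0.7, [-5, 1, 0], 0], [0.7, [-5, 1, 0], 0], [0.7, [0, 0, 0], 0], [0.7, [0, 0, 0], 0]]'

```text
clock: 21.22
position: [502.2, -312.8, 196.4]
tool_rot: [0.684, 0.729, 0.0, -0.001]
ft_force: [-0.6, 0.6, -0.8]
gripper_width: 61.5
grip_force: 0.0
```

```bash
python3 - <<'E'
from h import *
c,im=shot("wrist","w6"); readb("top","b4"); it=cv2.imread("pics/b4.png")
print(proj(c,[[470,-109,72],[414.4,-263.4,26],[545.4,-294.7,26],[528.8,-398.4,26],[421.4,-378.7,26]]).round())
cv2.imwrite("pics/m6.png",np.hstack([im[:,:400],cv2.resize(it[155:275,330:450],(400,400),interpolation=cv2.INTER_CUBIC)]))
go([545.4,-294.7,60],121.1)
E
```

```text
top ends [101.9 195. ] len 93.1 bubble 0.8 px (np.int64(341), np.int64(363), np.int64(165), np.int64(189))
[[293. -86.]
 [235. 131.]
 [364. 171.]
 [339. 261.]
 [243. 239.]]
at [ 502.2 -311.9  196.6] xdir 93.74 w 61.7 F [ 0.5 -0.4  0.2] t 21.32  shift cm [ 1.42  4.43 13.66] yaw -27.36
```

View pics/m6.png

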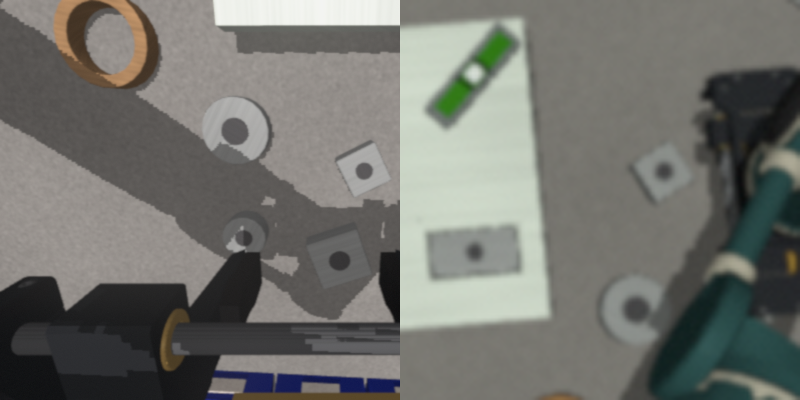

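The right panel shows the bar seated in its recess with even margins and the bubble centred. The left panel has the remaining weights exactly where predicted: big round (235,131), small square (364,171), big square (339,261), small round (243,238).

```bash
python3 - <<'E'
from h import *
c=cam("wrist"); im=cv2.imread("pics/w6.png")
weight(c,im,(364,171),"ss");weight(c,im,(235,131),"br")
# in axes of xdir 121.1
s,p,R=state(); a=np.radians(121.1); x=np.array([np.cos(a),np.sin(a)]); y=np.array([np.sin(a),-np.cos(a)])
d=np.array([545.4,-294.7])-p[:2]; print(d@x,d@y,p)
E
```

```text
ss hole area 159 centre [ 545.2 -293.9   26. ] rect centre [ 545.4 -293.6] dims [40.7 41.1] short-side ang 30.7
br hole area 475 centre [ 414.4 -263.    26. ] rect centre [ 415.  -257.9] dims [52.9 63.3] short-side ang 78.1
-7.539870458104273 45.86060735114927 [ 502.23647706 -311.93238928  196.61250319]
```

Request:
jog_arm --moves '[[0.7, [0, 0, 0], -9.1], [0.7, [0, 0, 0], -9.1], [0.7, [0, 0, 0], -9.2], [0.7, [-0.7, 4.6, 1], 0], [0.7, [0, 0, 4.3], 0], [0.7, [0, 0, 4.3], 0], [0.7, [0, 0, 3], 0], [0.7, [0, 0, 0], 0], [0.7, [0, 0, 0], 0], [0.7, [0, 0, 0], 0]]'

```text
clock: 22.58
position: [547.1, -296.0, 73.4]
tool_rot: [0.492, 0.871, -0.0, 0.002]
ft_force: [0.5, 1.3, 0.2]
gripper_width: 61.9
grip_force: 0.0
```

```bash
python3 - <<'E'
from h import *
go([545.3,-294.3,13],121.0)
E
```

```text
at [ 547.1 -296.    73.4] xdir 121.11 w 61.9 F [0.5 1.3 0.2] t 22.57  shift cm [ 0.26 -0.08  6.04] yaw 0.11
```

Request:
jog_arm --moves '[[0.7, [0.2, -0.1, 3.0], 0], [0.7, [0, 0, 3.0], 0], [0.7, [0, 0, 0], 0], [0.7, [0, 0, 0], 0], [0.7, [0, 0, 0], 0]]'

```text
clock: 23.2
position: [545.3, -295.2, 13.2]
tool_rot: [0.492, 0.871, -0.0, 0.002]
ft_force: [1.2, 0.8, 0.7]
gripper_width: 61.6
grip_force: 0.0
```

```bash
python3 - <<'E'
from h import *
go([545.3,-294.3,13],121.0)
E
```

```text
at [ 545.3 -295.2   13.2] xdir 121.08 w 61.6 F [1.2 0.8 0.7] t 23.2  shift cm [0.08 0.05 0.02] yaw 0.08
```

Request:
jog_arm --moves '[[0.2, [0, 0, 0], 0], [0.2, [0, 0, 0], 0], [0.2, [0, 0, 0], 0], [0.2, [0, 0, 0], 0], [0.2, [0, 0, -3], 0], [0.2, [0, 0, -4.5], 0], [0.2, [0, 0, -4.5], 0], [0.2, [0, 0, -4.5], 9.1], [0.2, [0, 0, -4.5], 9.1], [0.2, [0, 0, 0], 9.2]]'

```text
clock: 24.45
position: [545.5, -295.6, 225.4]
tool_rot: [0.686, 0.728, 0.001, 0.003]
ft_force: [0.1, 0.2, -3.4]
gripper_width: 43.5
grip_force: 45.0
```

Request:
jog_arm --moves '[[0.2, [4.3, 0.6, 0], 0], [0.2, [4.3, 0.6, 0], 0], [0.2, [4.3, 0.6, 0], 0], [0.2, [4.3, 0.6, 0], 0], [0.2, [4.3, 0.6, 0], 0], [0.2, [0, 0, 0], 0], [0.2, [0, 0, 0], 0], [0.2, [0, 0, 0], 0]]'

```text
clock: 25.45
position: [559.5, -78.9, 220.6]
tool_rot: [0.684, 0.729, -0.0, -0.0]
ft_force: [-0.3, -0.5, -2.1]
gripper_width: 43.6
grip_force: 45.0
```

```bash
python3 - <<'E'
from h import *
c,im=shot("wrist","w7"); uv=proj(c,[[602.9,3.6,56],[463.5,-5.5,56]]).round(); print(uv)
p=rimc(c,im,"ss",uv[0]); rimc(c,im,"sr",uv[1]); q=heldx(c,im,13)
s,P,R=state(); w=R[:2,:2]@q[:2]
print("TCP goal",(p-w).round(1)); go([*(p-w),90],93.7)
E
```

```text
[[372. 104.]
 [223. 104.]]
ss recess [602.9   5.2] [50.5 48.8] 3.7
sr recess [462.5  -3.8] [53.8 52.4] 3.6
dot px [319.8 282.8] 930 tool offset [ -1.5  -0.6 -13. ]
TCP goal [603.4   6.8]
at [559.6 -78.9 220.7] xdir 93.6 w 43.7 F [-0.3  0.1 -2.5] t 25.5  shift cm [ 8.28  4.91 13.06] yaw -0.1
```

Request:
jog_arm --moves '[[0.2, [4.1, 2.5, 0], 0], [0.2, [4.2, 2.4, 1.5], 0], [0.2, [0, 0, 4], 0], [0.2, [0, 0, 4], 0], [0.2, [0, 0, 3.5], 0], [0.2, [0, 0, 0], 0], [0.2, [0, 0, 0], 0], [0.2, [0, 0, 0], 0], [0.2, [0, 0, 0], 0]]'

```text
clock: 26.62
position: [604.8, 8.0, 93.0]
tool_rot: [0.684, 0.729, 0.001, 0.001]
ft_force: [-0.0, 0.3, -2.5]
gripper_width: 43.6
grip_force: 45.0
```

```bash
python3 - <<'E'
from h import *
go([603.4,6.7,59.5],93.7)
E
```

```text
at [604.8   8.   93. ] xdir 93.68 w 43.6 F [-0.   0.3 -2.5] t 26.62  shift cm [-0.12 -0.16  3.35] yaw -0.02
```

Request:
jog_arm --moves '[[0.2, [-0.1, -0.15, 1.2], 0], [0.2, [0, 0, 0.5], 0], [0.2, [0, 0, 0], 0], [0.2, [0, 0, 0], 0], [0.2, [0, 0, 0], 0], [0.2, [0, 0, 0], 0]]'

```text
clock: 27.38
position: [602.3, 7.1, 74.4]
tool_rot: [0.684, 0.729, 0.0, 0.0]
ft_force: [0.1, -0.0, -2.0]
gripper_width: 43.7
grip_force: 45.0
```

```bash
python3 - <<'E'
from h import *
go([603.4,6.7,59.5],93.7)
E
```

```text
at [602.3   7.1  74.4] xdir 93.69 w 43.7 F [ 0.1 -0.  -2. ] t 27.38  shift cm [-0.05  0.11  1.49] yaw -0.01
```

Request:
jog_arm --moves '[[0.2, [0, 0.05, 0.5], 0], [0.2, [0, 0, 0.4], 0], [0.2, [0, 0, 0.3], 0], [0.2, [0, 0, 0.2], 0], [0.2, [0, 0, 0.15], 0], [0.2, [0, 0, 0], 0], [0.2, [0, 0, 0], 0]]'

```text
clock: 28.25
position: [602.3, 7.2, 59.8]
tool_rot: [0.684, 0.729, -0.0, -0.0]
ft_force: [-5.4, 0.1, 5.4]
gripper_width: 43.8
grip_force: 45.0
```

```bash
python3 - <<'E'
from h import *
go([603.4,6.7,59.5],93.7)
E
```

```text
at [602.3   7.2  59.8] xdir 93.69 w 43.8 F [-5.4  0.1  5.4] t 28.25  shift cm [-0.05  0.11  0.03] yaw -0.01
```

Request:
jog_arm --moves '[[0.65, [0, 0, 0], 0], [0.65, [0, 0, 0], 0], [0.65, [0, 0, 0], 0], [0.65, [0, 0, -2], 0], [0.65, [0, 0, -4], 0], [0.65, [0, 0, -5], 0], [1, [-4.3, -3.4, 0], 0], [1, [-4.3, -3.4, 0], 0], [1, [-4.3, -3.4, 0], 0], [1, [-4.3, -3.4, 0], 0], [1, [-4.3, -3.4, 0], 0], [1, [-4.2, -3.5, 0], 0]]'

```text
clock: 29.75
position: [413.9, -264.2, 170.4]
tool_rot: [0.684, 0.73, 0.0, 0.001]
ft_force: [1.4, 0.5, -0.5]
gripper_width: 88.4
grip_force: 0.0
```

Request:
jog_arm --moves '[[1, [0, 0, 4.5], 0], [1, [0, 0, 3.5], 0], [1, [0, 0, 0], 0], [1, [0, 0, 0], 0], [1, [0, 0, 0], 0]]'

```text
clock: 30.38
position: [416.1, -263.4, 90.8]
tool_rot: [0.684, 0.73, 0.0, 0.002]
ft_force: [-1.0, 0.2, 0.7]
gripper_width: 88.0
grip_force: 0.0
```

```bash
python3 - <<'E'
from h import *
go([414.4,-263.2,13],93.7)
c,im=shot("top","b5"); readb("top","b5")
g=cv2.cvtColor(im,cv2.COLOR_BGR2GRAY)
for k in("bar","ss"):
    u=proj(c,[*(PR@REC[k]+PT),72])[0]; print(k,g[int(u[1]),int(u[0])-16:int(u[0])+17])
w=cam("wrist"); print(proj(w,[414.4,-263.2,26]).round())
c2,im2=shot("wrist","w8")
E
```

```text
at [ 416.1 -263.4   90.8] xdir 93.72 w 88.0 F [-1.   0.2  0.7] t 30.38  shift cm [ 0.05 -0.2   7.78] yaw 0.02
top ends [101.9 194.2] len 92.3 bubble 1.2 px (np.int64(341), np.int64(362), np.int64(165), np.int64(189))
bar [203 201 185 151 136 140 143 143 142 142 143 142 141 138 121  94  73  68
  75  98 125 139 141 142 142 142 142 143 143 141 142 171 194]
ss [196 197 196 196 197 197 197 198 189 161 143 142 142 132 106  79  69  68
  75  92 122 136 135 116 110 155 190 201 203 203 204 204 204]
[[318. 222.]]
```

View pics/w8.png

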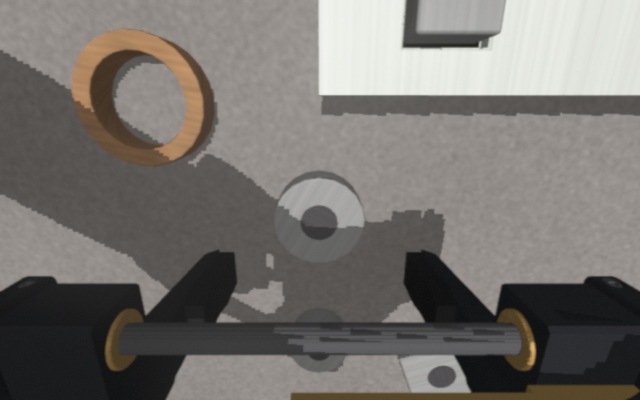

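The big round sits at (319,222), centred between the fingers. I'll descend and grip.

Request:
jog_arm --moves '[[1, [0, -0.1, 4], 0], [1, [0, -0.05, 3.75], 0], [1, [0, 0, 0], 0], [1, [0, 0, 0], 0], [1, [0, 0, 0], 0], [1, [0, 0, 0], 0]]'

```text
clock: 31.28
position: [414.1, -263.4, 12.6]
tool_rot: [0.684, 0.729, 0.0, 0.001]
ft_force: [0.4, 0.8, -0.2]
gripper_width: 88.3
grip_force: 0.0
```

```bash
python3 - <<'E'
from h import *
go([414.4,-263.2,13],93.7)
E
```

```text
at [ 414.1 -263.4   12.6] xdir 93.69 w 88.3 F [ 0.4  0.8 -0.2] t 31.27  shift cm [ 0.02  0.03 -0.04] yaw -0.01
```

Request:
jog_arm --moves '[[0.3, [0, 0, 0], 0], [0.3, [0, 0, 0], 0], [0.3, [0, 0, 0], 0], [0.3, [0, 0, 0], 0], [0.3, [0, 0, -3], 0], [0.3, [0, 0, -4.5], 0], [0.3, [0, 0, -4.5], 0], [0.3, [0, 0, -4.5], 0], [0.3, [0, 0, -4.5], 0]]'

```text
clock: 32.4
position: [411.2, -261.6, 220.4]
tool_rot: [0.684, 0.729, -0.0, -0.002]
ft_force: [0.5, 0.4, -5.6]
gripper_width: 65.1
grip_force: 45.0
```

Request:
jog_arm --moves '[[0.3, [4.5, 2.7, 0], 0], [0.3, [4.5, 2.7, 0], 0], [0.3, [4.5, 2.7, 0], 0], [0.3, [4.5, 2.7, 0], 0], [0.3, [4.5, 2.7, 0], 0], [0.3, [4.5, 2.7, 0], 0], [0.3, [0, 0, 0], 0], [0.3, [0, 0, 0], 0], [0.3, [0, 0, 0], 0], [0.3, [0, 0, 0], 0]]'

```text
clock: 33.65
position: [556.7, 16.1, 220.8]
tool_rot: [0.685, 0.729, -0.0, -0.0]
ft_force: [0.0, 0.4, -4.9]
gripper_width: 64.8
grip_force: 45.0
```

```bash
python3 - <<'E'
from h import *
c,im=shot("wrist","w9"); uv=proj(c,[[596.2,108,56],[457,99,56]]).round(); print(uv)
p=rimc(c,im,"br",uv[0]); rimc(c,im,"bs",uv[1]); q=heldx(c,im,13)
s,P,R=state(); w=R[:2,:2]@q[:2]
print("TCP goal",(p-w).round(1)); go([*(p-w),90],93.7)
E
```

```text
[[369.  93.]
 [219.  93.]]
br recess [596.  109.9] [70.5 71.1] 53.1
bs recess [455.8 101.1] [66.4 65.2] 3.6
dot px [319.9 282.8] 2031 tool offset [ -1.7  -0.6 -13. ]
TCP goal [596.5 111.7]
at [556.9  16.2 221. ] xdir 93.6 w 65.2 F [-0.2 -0.8 -6.4] t 33.7  shift cm [ 9.28  4.56 13.1 ] yaw -0.1
```

Request:
jog_arm --moves '[[0.3, [4.6, 2.3, 0], 0], [0.3, [4.6, 2.2, 1.5], 0], [0.3, [0, 0, 4], 0], [0.3, [0, 0, 4], 0], [0.3, [0, 0, 3.5], 0], [0.3, [0, 0, 1.2], 0], [0.3, [0, 0, 0], 0], [0.3, [0, 0, 0], 0], [0.3, [0, 0, 0], 0], [0.3, [0, 0, 0], 0], [0.3, [0, 0, 0], 0]]'

```text
clock: 35.08
position: [596.6, 112.0, 79.6]
tool_rot: [0.684, 0.729, 0.0, 0.0]
ft_force: [0.2, 0.3, -5.6]
gripper_width: 65.1
grip_force: 45.0
```

```bash
python3 - <<'E'
from h import *
go([596.5,111.6,59.5],93.7)
E
```

```text
at [596.6 112.   79.6] xdir 93.69 w 65.1 F [ 0.2  0.3 -5.6] t 35.08  shift cm [-0.04 -0.01  2.01] yaw -0.01
```

Request:
jog_arm --moves '[[0.3, [0, 0, 0.7], 0], [0.3, [0, 0, 0.5], 0], [0.3, [0, 0, 0.4], 0], [0.3, [0, 0, 0.3], 0], [0.3, [0, 0, 0.15], 0], [0.3, [0, 0, 0], 0], [0.3, [0, 0, 0], 0]]'

```text
clock: 35.95
position: [596.1, 111.9, 59.1]
tool_rot: [0.684, 0.73, -0.0, -0.0]
ft_force: [-5.0, -1.1, 1.6]
gripper_width: 65.2
grip_force: 45.0
```

```bash
python3 - <<'E'
from h import *
go([596.5,111.6,59.5],93.7)
E
```

```text
at [596.1 111.9  59.1] xdir 93.69 w 65.2 F [-5.  -1.1  1.6] t 35.95  shift cm [-0.04  0.04 -0.04] yaw -0.01
```

Request:
jog_arm --moves '[[0.95, [0, 0, 0], 0], [0.95, [0, 0, 0], 0], [0.95, [0, 0, 0], 0], [0.95, [0, 0, -2], 0], [0.95, [0, 0, -4], 0], [0.95, [0, 0, -5], 0], [0.8, [-4.8, -2.05, 0], 0], [0.8, [-4.8, -2.05, 0], 0], [0.8, [-4.8, -2.05, 0], 0], [0.8, [-4.8, -2.05, 0], 0], [0.8, [-4.8, -2.05, 0], 0], [0.8, [-4.8, -2.05, 0], 0]]'

```text
clock: 37.45
position: [492.1, -185.2, 170.6]
tool_rot: [0.684, 0.73, 0.001, 0.001]
ft_force: [1.0, 0.8, -0.2]
gripper_width: 70.3
grip_force: 0.0
```

Request:
jog_arm --moves '[[0.8, [-4.8, -2.05, 0], 0], [0.8, [-4.8, -2.05, 0], 0], [0.8, [-4.8, -2.05, 0], 0], [0.8, [-4.8, -2.05, 0], 0], [0.8, [0, 0, 4], 0], [0.8, [0, 0, 3.5], 0], [0.8, [0, 0, 0], 0], [0.8, [0, 0, 0], 0], [0.8, [0, 0, 0], 0]]'

```text
clock: 38.58
position: [424.0, -381.3, 96.1]
tool_rot: [0.684, 0.73, -0.0, 0.002]
ft_force: [0.5, -0.2, -0.2]
gripper_width: 70.4
grip_force: 0.0
```

```bash
python3 - <<'E'
from h import *
c,im=shot("wrist","w10"); uv=proj(c,[[421.4,-378.7,26],[528.8,-398.4,26]]); print(uv.round())
weight(c,im,uv[0],"sr")
go([421.4,-378.7,13],93.7)
readb("top","b6")
E
```

```text
[[317. 215.]
 [457. 248.]]
sr hole area 540 centre [ 421.1 -378.2   26. ] rect centre [ 427.1 -365.5] dims [70.  66.2] short-side ang 96.9
at [ 423.9 -381.2   95.8] xdir 93.71 w 70.4 F [0.4 0.2 0.9] t 38.62  shift cm [ 0.29 -0.25  8.28] yaw 0.01
top ends [101.9 195. ] len 93.1 bubble 0.8 px (np.int64(341), np.int64(363), np.int64(165), np.int64(189))
```

Request:
jog_arm --moves '[[0.8, [0.2, -0.15, 4], 0], [0.8, [0, 0, 4.1], 0], [0.8, [0, 0, 0], 0], [0.8, [0, 0, 0], 0], [0.8, [0, 0, 0], 0], [0.8, [0, 0, 0], 0]]'

```text
clock: 39.42
position: [422.0, -379.4, 14.3]
tool_rot: [0.684, 0.73, -0.0, 0.002]
ft_force: [-0.3, 0.3, 0.1]
gripper_width: 70.8
grip_force: 0.0
```

```bash
python3 - <<'E'
from h import *
go([421.4,-378.5,13],93.7)
E
```

```text
at [ 422.  -379.4   14.3] xdir 93.69 w 70.8 F [-0.3  0.3  0.1] t 39.42  shift cm [ 0.09 -0.05  0.13] yaw -0.01
```

Request:
jog_arm --moves '[[0.8, [0.05, 0, 0.1], 0], [0.2, [0, 0, 0], 0], [0.2, [0, 0, 0], 0], [0.2, [0, 0, 0], 0], [0.2, [0, 0, 0], 0], [0.2, [0, 0, -3], 0], [0.2, [0, 0, -4.5], 0], [0.2, [0, 0, -4.5], 0], [0.2, [0, 0, -4.5], 0], [0.2, [0, 0, -4.5], 0]]'

```text
clock: 40.67
position: [420.1, -377.2, 221.9]
tool_rot: [0.684, 0.729, -0.0, -0.001]
ft_force: [1.3, -0.5, -2.4]
gripper_width: 47.0
grip_force: 45.0
```

Request:
jog_arm --moves '[[0.2, [4.7, 1.6, 0], 0], [0.2, [4.7, 1.6, 0], 0], [0.2, [4.7, 1.6, 0], 0], [0.2, [4.7, 1.6, 0], 0], [0.2, [4.7, 1.6, 0], 0], [0.2, [4.7, 1.6, 0], 0], [0.2, [0, 0, 0], 0], [0.2, [0, 0, 0], 0], [0.2, [0, 0, 0], 0], [0.2, [0, 0, 0], 0]]'

```text
clock: 41.92
position: [498.3, -91.3, 221.5]
tool_rot: [0.685, 0.729, -0.0, -0.0]
ft_force: [-0.5, -0.6, -3.2]
gripper_width: 47.1
grip_force: 45.0
```

```bash
python3 - <<'E'
from h import *
c,im=shot("wrist","w11"); uv=proj(c,[[462.5,-3.8,56]]).round(); print(uv)
p=rimc(c,im,"sr",uv[0]); q=heldx(c,im,13)
s,P,R=state(); w=R[:2,:2]@q[:2]
print("TCP goal",(p-w).round(1)); go([*(p-w),90],93.7)
E
```

```text
[[288.  93.]]
sr recess [462.3  -3.9] [52.4 52.5] 3.4
dot px [319.8 280.7] 1137 tool offset [ -0.6  -0.5 -13. ]
TCP goal [462.8  -3.3]
at [498.3 -91.2 221.5] xdir 93.59 w 47.1 F [ 0.2 -0.  -2.8] t 41.98  shift cm [ 9.   -2.99 13.15] yaw -0.11
```

Request:
jog_arm --moves '[[0.2, [4.5, -1.5, 0], 0], [0.2, [4.5, -1.5, 1.5], 0], [0.2, [0, 0, 4], 0], [0.2, [0, 0, 4], 0], [0.2, [0, 0, 3.5], 0], [0.2, [0, 0, 1.2], 0], [0.2, [0, 0, 0], 0], [0.2, [0, 0, 0], 0], [0.2, [0, 0, 0], 0], [0.2, [0, 0, 0], 0], [0.2, [0, 0, 0], 0]]'

```text
clock: 43.35
position: [463.2, -2.4, 80.1]
tool_rot: [0.684, 0.729, 0.0, 0.0]
ft_force: [0.2, 0.6, -2.5]
gripper_width: 46.7
grip_force: 45.0
```

```bash
python3 - <<'E'
from h import *
go([462.8,-3.3,60],93.7)
E
```

```text
at [463.2  -2.4  80.1] xdir 93.69 w 46.7 F [ 0.2  0.6 -2.5] t 43.35  shift cm [-0.09 -0.04  2.01] yaw -0.01
```

Request:
jog_arm --moves '[[0.2, [-0.05, 0, 0.7], 0], [0.2, [0, 0, 0.5], 0], [0.2, [0, 0, 0.4], 0], [0.2, [0, 0, 0.3], 0], [0.2, [0, 0, 0.1], 0], [0.2, [0, 0, 0], 0], [0.2, [0, 0, 0], 0]]'

```text
clock: 44.22
position: [462.8, -2.9, 59.6]
tool_rot: [0.684, 0.729, -0.0, -0.0]
ft_force: [0.5, -0.8, -3.4]
gripper_width: 46.5
grip_force: 45.0
```

```bash
python3 - <<'E'
from h import *
go([462.8,-3.3,60],93.7)
E
```

```text
at [462.8  -2.9  59.6] xdir 93.69 w 46.5 F [ 0.5 -0.8 -3.4] t 44.23  shift cm [-0.04 -0.01 -0.04] yaw -0.01
```

Request:
jog_arm --moves '[[0.75, [0, 0, 0], 0], [0.75, [0, 0, 0], 0], [0.75, [0, 0, 0], 0], [0.75, [0, 0, -2], 0], [0.75, [0, 0, -4], 0], [0.75, [0, 0, -5], 0], [0.9, [-5, 0.5, 0], 0], [0.9, [-5, 0.5, 0], 0], [0.9, [-5, 0.5, 0], 0], [0.9, [-5, 0.5, 0], 0], [0.9, [-5, 0.5, 0], 0], [0.9, [-5, 0.5, 0], 0]]'

```text
clock: 45.72
position: [512.3, -302.0, 169.7]
tool_rot: [0.684, 0.729, 0.0, 0.0]
ft_force: [0.8, -0.2, -0.3]
gripper_width: 79.4
grip_force: 0.0
```

Request:
jog_arm --moves '[[0.9, [-5, 0.5, 0], 0], [0.9, [-4.9, 0.5, 0], 0], [0.9, [0, 0, 0], -9.7], [0.9, [0, 0, 0], -9.7], [0.9, [0, 0, 4], 0], [0.9, [0, 0, 3.5], 0], [0.9, [0, 0, 0], 0], [0.9, [0, 0, 0], 0], [0.9, [0, 0, 0], 0]]'

```text
clock: 46.85
position: [529.8, -399.5, 97.0]
tool_rot: [0.551, 0.834, -0.0, 0.002]
ft_force: [0.3, -0.7, 0.7]
gripper_width: 79.4
grip_force: 0.0
```

```bash
python3 - <<'E'
from h import *
c,im=shot("wrist","w12"); uv=proj(c,[[528.8,-398.4,26]]); print(uv.round())
weight(c,im,uv[0],"bs")
go([528.8,-398.4,13],113.1)
readb("top","b7"); it=cv2.imread("pics/b7.png")
cv2.imwrite("pics/m12.png",np.hstack([im[:,120:520],cv2.resize(it[155:265,255:377],(400,400),interpolation=cv2.INTER_CUBIC)]))
E
```

```text
[[320. 217.]]
bs hole area 800 centre [ 528.2 -399.3   26. ] rect centre [ 521.7 -385.1] dims [87.  59.2] short-side ang 113.1
at [ 529.7 -399.4   96.9] xdir 113.09 w 79.2 F [-0.8 -0.5  0.3] t 46.9  shift cm [ 0.16 -0.06  8.39] yaw -0.01
top ends [101.9 195.4] len 93.5 bubble 0.7 px (np.int64(341), np.int64(362), np.int64(165), np.int64(189))
```

View pics/m12.png

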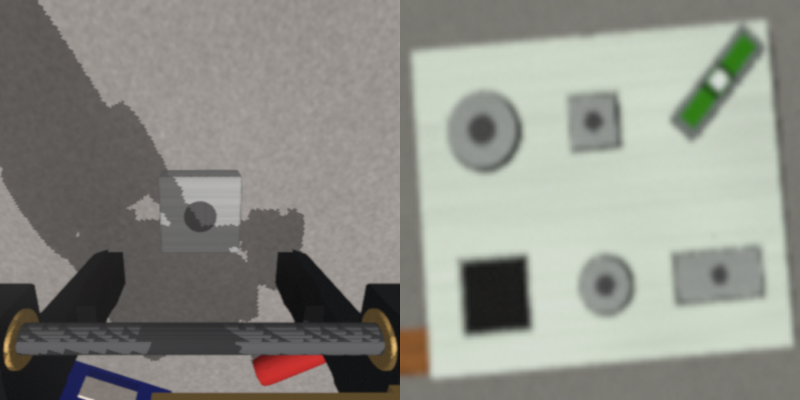

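The right panel shows four weights in their recesses and the bubble centred. The left panel shows the big square at panel (200,216), squarely aligned between the fingers.

Request:
jog_arm --moves '[[0.9, [0.05, -0.05, 4], 0], [0.9, [0, 0, 4.25], 0], [0.9, [0, 0, 0], 0], [0.9, [0, 0, 0], 0], [0.9, [0, 0, 0], 0], [0.9, [0, 0, 0], 0]]'

```text
clock: 47.7
position: [529.0, -399.2, 14.2]
tool_rot: [0.551, 0.834, -0.0, 0.002]
ft_force: [-0.2, -0.1, 0.4]
gripper_width: 79.2
grip_force: 0.0
```

```bash
python3 - <<'E'
from h import *
go([528.5,-398.7,13],113.1)
E
```

```text
at [ 529.  -399.2   14.2] xdir 113.09 w 79.2 F [-0.2 -0.1  0.4] t 47.7  shift cm [ 0.06 -0.03  0.12] yaw -0.01
```

Request:
jog_arm --moves '[[0.9, [0, 0, 0.1], 0], [0.3, [0, 0, 0], 0], [0.3, [0, 0, 0], 0], [0.3, [0, 0, 0], 0], [0.3, [0, 0, 0], 0], [0.3, [0, 0, -3], 0], [0.3, [0, 0, -4.5], 0], [0.3, [0, 0, -4.5], 9.7], [0.3, [0, 0, -4.5], 9.7], [0.3, [0, 0, -4.5], 0]]'

```text
clock: 48.95
position: [526.3, -397.4, 220.2]
tool_rot: [0.684, 0.729, -0.0, -0.002]
ft_force: [0.3, 0.0, -6.3]
gripper_width: 59.3
grip_force: 45.0
```

Request:
jog_arm --moves '[[0.3, [5.1, -0.15, 0], 0], [0.3, [5.1, -0.15, 0], 0], [0.3, [5.1, -0.15, 0], 0], [0.3, [5.1, -0.15, 0], 0], [0.3, [5.1, -0.15, 0], 0], [0.3, [5.1, -0.15, 0], 0], [0.3, [5.1, -0.15, 0], 0], [0.3, [5.1, -0.15, 0], 0], [0.3, [0, 0, 0], 0], [0.3, [0, 0, 0], 0], [0.3, [0, 0, 0], 0], [0.3, [0, 0, 0], 0]]'

```text
clock: 50.45
position: [489.6, 7.0, 220.8]
tool_rot: [0.685, 0.729, -0.0, -0.0]
ft_force: [-0.3, -0.6, -5.7]
gripper_width: 59.5
grip_force: 45.0
```

```bash
python3 - <<'E'
from h import *
c,im=shot("wrist","w13"); uv=proj(c,[[455.8,101,56]]).round(); print(uv)
p=rimc(c,im,"bs",uv[0]); q=heldx(c,im,13)
s,P,R=state(); w=R[:2,:2]@q[:2]
print("TCP goal",(p-w).round(1)); go([*(p-w),90],93.7)
E
```

```text
[[290.  85.]]
bs recess [456.  101.1] [66.8 65.4] 3.6
dot px [319.8 282.7] 1762 tool offset [ -1.7  -0.5 -13. ]
TCP goal [456.4 102.7]
at [489.6   7.1 220.9] xdir 93.59 w 59.8 F [ 0.   0.5 -5.7] t 50.5  shift cm [ 9.75 -2.71 13.09] yaw -0.11
```

Request:
jog_arm --moves '[[0.3, [4.9, -1.4, 0], 0], [0.3, [4.8, -1.3, 1.5], 0], [0.3, [0, 0, 4], 0], [0.3, [0, 0, 4], 0], [0.3, [0, 0, 3.5], 0], [0.3, [0, 0, 1.2], 0], [0.3, [0, 0, 0], 0], [0.3, [0, 0, 0], 0], [0.3, [0, 0, 0], 0], [0.3, [0, 0, 0], 0], [0.3, [0, 0, 0], 0]]'

```text
clock: 51.88
position: [456.7, 103.3, 79.6]
tool_rot: [0.684, 0.729, 0.0, 0.0]
ft_force: [0.0, -0.1, -4.9]
gripper_width: 59.2
grip_force: 45.0
```

```bash
python3 - <<'E'
from h import *
go([456.4,102.7,60],93.7)
E
```

```text
at [456.7 103.3  79.6] xdir 93.69 w 59.2 F [ 0.  -0.1 -4.9] t 51.88  shift cm [-0.06 -0.04  1.96] yaw -0.01
```

Request:
jog_arm --moves '[[0.3, [-0.05, 0, 0.7], 0], [0.3, [0, 0, 0.5], 0], [0.3, [0, 0, 0.4], 0], [0.3, [0, 0, 0.3], 0], [0.3, [0, 0, 0], 0], [0.3, [0, 0, 0], 0], [0.3, [0, 0, 0], 0]]'

```text
clock: 52.75
position: [456.7, 102.8, 60.3]
tool_rot: [0.684, 0.73, 0.0, 0.0]
ft_force: [-0.9, -0.9, -5.7]
gripper_width: 59.5
grip_force: 45.0
```

```bash
python3 - <<'E'
from h import *
go([456.4,102.7,60],93.7)
E
```

```text
at [456.7 102.8  60.3] xdir 93.69 w 59.5 F [-0.9 -0.9 -5.7] t 52.75  shift cm [-0.   -0.03  0.03] yaw -0.01
```

Request:
jog_arm --moves '[[0.9, [0, 0, 0], 0], [0.9, [0, 0, 0], 0], [0.9, [0, 0, 0], 0], [0.9, [0, 0, -2], 0], [0.9, [0, 0, -4], 0], [0.9, [0, 0, -5], 0], [0.0, [4.3, 3.4, 0], 0], [0.0, [4.3, 3.4, 0], 0], [0.0, [4.3, 3.4, 0], 0], [0.0, [4.3, 3.4, 0], 0], [0.0, [4.2, 3.4, 0], 0], [0, [0, 0, 0], 0]]'

```text
clock: 54.25
position: [613.8, 330.2, 169.2]
tool_rot: [0.683, 0.73, 0.0, -0.0]
ft_force: [0.0, 0.6, 0.8]
gripper_width: 21.5
grip_force: 0.0
```

Request:
jog_arm --moves '[[0, [0, 0, 2], 0], [0, [0, 0, 0], 0], [0, [0, 0, 0], 0], [0, [0, 0, 0], 0]]'

```text
clock: 54.75
position: [612.4, 326.6, 150.9]
tool_rot: [0.684, 0.729, 0.0, 0.0]
ft_force: [-0.0, 0.6, -0.7]
gripper_width: 0.6
grip_force: 0.0
```

```bash
python3 - <<'E'
from h import *
c,im=shot("wrist","w14"); readb("top","b8"); it=cv2.imread("pics/b8.png")
g=im.min(2); g[240:]=0; l,st,ce=cv2.connectedComponentsWithStats((g>185).astype(np.uint8))[1:]
for i in np.argsort(-st[1:,4])[:4]+1: print(st[i],ce[i].round(1),ray(c,ce[i],62)[0].round(1))
go([612.5,327.5,80],93.7)
cv2.imwrite("pics/m14.png",np.hstack([im[:,120:520],cv2.resize(it[155:265,255:377],(400,400),interpolation=cv2.INTER_CUBIC)]))
E
```

```text
top ends [102.  195.4] len 93.5 bubble 0.8 px (np.int64(341), np.int64(363), np.int64(165), np.int64(189))
[306 194  32  28 618] [323.1 207.1] [614.3 329.8  62. ]
at [612.6 327.  151. ] xdir 93.66 w 0.5 F [-0.  -0.9  0. ] t 54.85  shift cm [ 0.05 -0.02  7.1 ] yaw -0.04
```

View pics/m14.png

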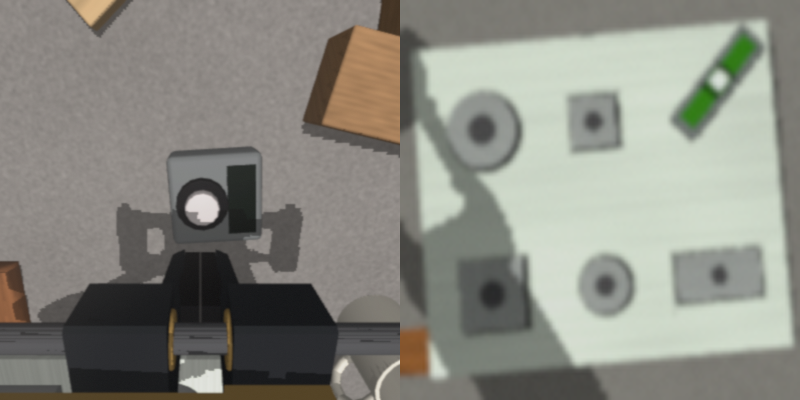

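The left panel shows the button at panel (203,207) under the closed fingers. The right panel shows all five weights in place and the bubble centred.

Request:
jog_arm --moves '[[0, [0.15, 0.05, 4], 0], [0, [0, 0, 3.5], 0], [0, [0, 0, 0], 0], [0, [0, 0, 0], 0], [0, [0, 0, 0.7], 0], [0, [0, 0, 0.4], 0], [0, [0, 0, 0.4], 0], [0, [0, 0, 0.3], 0], [0, [0, 0, 0], 0]]'

```text
clock: 55.98
position: [613.2, 329.0, 57.6]
tool_rot: [0.684, 0.73, 0.0, 0.0]
ft_force: [0.1, 0.5, 4.2]
gripper_width: -0.1
grip_force: 2.0
```

```bash
python3 - <<'E'
from h import *
go([613.2,328.5,55],93.7)
E
```

```text
at [613.2 329.   57.6] xdir 93.69 w -0.1 F [0.1 0.5 4.2] t 55.98  shift cm [-0.05  0.    0.26] yaw -0.01
```

Request:
jog_arm --moves '[[0, [0, 0, 0.2], 0], [0, [0, 0, 0.2], 0], [0, [0, 0, 0.1], 0], [0, [0, 0, 0], 0], [0, [0, 0, 0], 0]]'

```text
clock: 56.6
position: [613.3, 329.0, 56.2]
tool_rot: [0.684, 0.73, 0.001, 0.0]
ft_force: [-7.2, -3.8, 20.1]
gripper_width: 0.4
grip_force: 10.1
```

Request:
jog_arm --moves '[[0, [0, 0, -1], 0], [0, [0, 0, -4], 0], [0, [0, 0, -5], 0], [0, [0, 0, -5], 0], [0, [5, -3, 0], 0], [0, [5, -3, 0], 0], [0, [5, -3, 0], 0], [0, [0, 0, 0], 0], [0, [0, 0, 0], 0], [0, [0, 0, 0], 0], [0, [0, 0, 0], 0]]'

```text
clock: 57.98
position: [514.3, 471.4, 201.9]
tool_rot: [0.685, 0.729, -0.0, 0.0]
ft_force: [0.2, 0.6, 0.1]
gripper_width: 0.4
grip_force: 0.0
```

```bash
python3 - <<'E'
from h import *
readb("top","b9"); it=cv2.imread("pics/b9.png"); c,sc=shot("scene","s9"); go([500,400,200])
cv2.imwrite("pics/m15.png",np.hstack([cv2.resize(it[150:265,250:377],(400,400),interpolation=cv2.INTER_CUBIC),cv2.resize(sc[155:275,245:395],(400,400),interpolation=cv2.INTER_CUBIC)]))
E
```

```text
top ends [101.9 195. ] len 93.1 bubble 1.0 px (np.int64(341), np.int64(363), np.int64(165), np.int64(189))
at [514.  471.7 202.1] xdir 93.6 w 0.4 F [ 0.9 -0.5 -0.5] t 58.08  shift cm [-7.07 -1.85  0.21] yaw 0
```

View pics/m15.png

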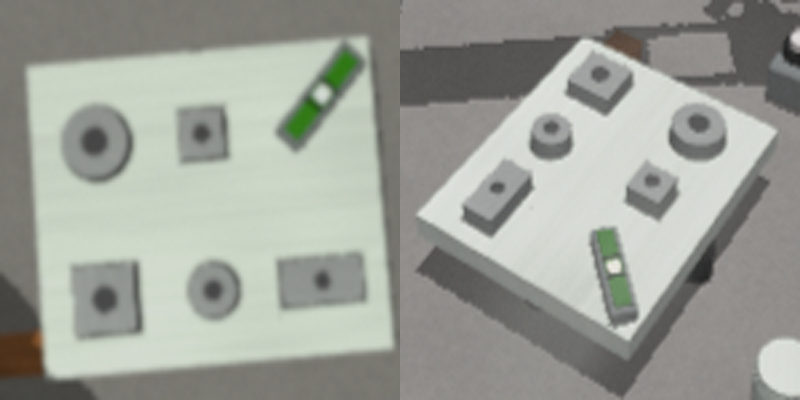

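All five weights and the bubble look right. The big square has a dark strip on one side, so I'll check from above that it's fully home.

Request:
jog_arm --moves '[[0, [-5.1, -0.3, 0], 0], [0, [-5.1, -0.3, 0], 0], [0, [-5.1, -0.3, 0], 0], [0, [-5.1, -0.3, 0], 0], [0, [-5.1, -0.3, 0], 0], [0, [-5.1, -0.3, 0], 0], [0, [-5.1, -0.3, 0], 0], [0, [-4.1, -0.3, 0], 0], [0, [0, 0, 0], 0], [0, [0, 0, 0], 0], [0, [0, 0, 0], 0], [0, [0, 0, 0], 0]]'

```text
clock: 59.58
position: [514.9, 74.9, 202.0]
tool_rot: [0.683, 0.73, 0.0, -0.0]
ft_force: [-0.1, -0.6, -0.1]
gripper_width: 0.4
grip_force: 0.0
```

```bash
python3 - <<'E'
from h import *
c,im=shot("wrist","w16"); go([520,60,220]); print(proj(c,[[*(PR@REC[k]+PT),72] for k in REC]).round())
E
```

```text
at [514.9  74.8 202. ] xdir 93.77 w 0.4 F [ 0.4 -0.6 -0.2] t 59.62  shift cm [-1.51  0.41 -1.8 ] yaw 0
[[256. 165.]
 [263. 270.]
 [268. 355.]
 [414. 165.]
 [404. 270.]]
```

View pics/w16.png

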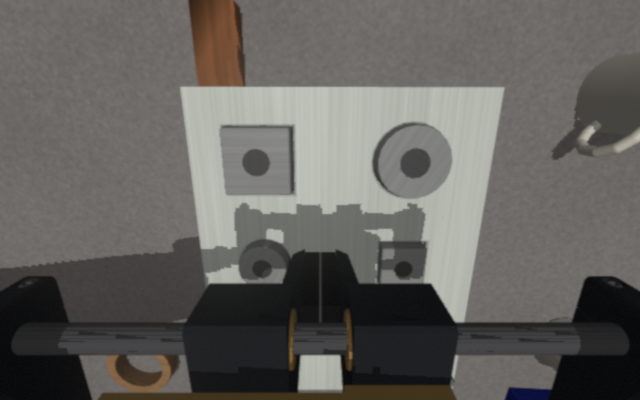

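The big square's top face spans (221–294, 125–195) and looks square, with the gap on its right. I'll check the edge lengths for any tilt.

```bash
python3 - <<'E'
from h import *
c=cam("wrist"); im=cv2.imread("pics/w16.png"); g=cv2.cvtColor(im,cv2.COLOR_BGR2GRAY)
print(g[140,212:232],g[140,284:306]);print(g[180,212:232],g[180,284:306]);print(g[116:132,270],g[186:204,270])
E
```

```text
[184 184 181 180 182 182 181 174 152 133 129 129 130 130 130 130 130 131
 129 130] [133 133 133 128 115  93  74  66  82 123 147 169 186 193 192 189 188 190
 190 189 189 189]
[189 188 186 185 186 185 183 181 182 183 182 176 155 136 130 130 130 129
 130 130] [128 129 128 127 125 114  93  75  66  85 133 161 177 189 192 190 188 188
 189 188 189 190]
[182 181 182 182 181 181 181 175 156 129 102  97 116 128 131 134] [126 126 128 129 130 129 129 128 134 159 171 178 181 182 181 181 181 181]
```

```bash
python3 - <<'E'
from h import *
c=cam("wrist")
for z in(70,72,75,80):
    e=ray(c,[[220.3,140],[288.8,140],[224.2,180],[289.7,180],[270,128],[270,194.8]],z)[:,:2]
    print(z,[np.linalg.norm(e[i]-e[i+1]).round(1) for i in(0,2,4)],"mid local",((e[:4].mean(0)-PT)@PR).round(1),((e[4:].mean(0)-PT)@PR).round(1),"left edge local",((e[[0,2]]-PT)@PR).round(1).tolist())
E
```

```text
70 [np.float64(59.6), np.float64(59.3), np.float64(59.8)] mid local [-75.4 108.5] [-62.9 106.6] left edge local [[-105.2, 126.2], [-105.1, 90.6]]
72 [np.float64(59.1), np.float64(58.9), np.float64(59.4)] mid local [-75.  108.8] [-62.6 107. ] left edge local [[-104.5, 126.4], [-104.5, 91.0]]
75 [np.float64(58.5), np.float64(58.2), np.float64(58.7)] mid local [-74.4 109.3] [-62.1 107.5] left edge local [[-103.6, 126.8], [-103.5, 91.8]]
80 [np.float64(57.4), np.float64(57.1), np.float64(57.6)] mid local [-73.4 110.2] [-61.3 108.4] left edge local [[-102.0, 127.3], [-102.0, 93.0]]
```

The widths come out at 59–60 mm on every edge at z≈71, so the big square is flat and fully home. I'll hand the job in.

```bash
python3 -c "
from h import *
readb('top','b10'); print(ctrl.finish_job())"
```

```text
top ends [101.9 195. ] len 93.1 bubble 1.0 px (np.int64(341), np.int64(363), np.int64(165), np.int64(189))
the job is handed in; nothing more can be done
None
```

I handed the job in at about 60 s: the scale is level on the shim (bubble about 1 mm off centre, limit 4 mm), all five weights look flat and home in their recesses, and I pressed the calibrate button to its hard stop (about 20 N); no verdict came back.

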